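# Right the tipped beaker and lift the beaker carrier level

## Task

One beaker has tipped over in the blue carrier: stand it upright on its base in its own lane beside the others while the carrier stays on the bench, and let go of it. Then take the carrier by its black handle, lift it with all four beakers standing in it until it hangs level about 10 cm above the bench, and finish there, still holding it steady in the air. Do not knock over the other beakers or disturb the other things on the bench.

Things in the scene. Friction and masses are not known exactly. Their poses are not given: they have to be found in the camera images.
- carrier: Loose blue carrier, 218 (x) x 172 (y) mm, about 0.45 kg. Origin: centre of the underside, z up. Floor top at 6 mm. Two lanes along x, centred on y = -50 and +50 mm, 54 mm wide, 206 mm long inside; kerbs 4 mm thick, tops 3 mm above the floor. In the middle a post 26 x 12 mm carries the handle. Its -x end is nearer the robot, turned by at most 0.35 rad.
- handle (a point): Centre of the carrier's black handle, 86 mm above the carrier's underside, at the middle of the carrier: a bar 44 mm long along the carrier's x, 18 mm thick along its y, 28 mm tall (72 to 100 mm above the underside). To be gripped across its 18 mm thickness. Same axes as the carrier.
- tipped_beaker: Clear glass beaker, open top, 58 mm tall, 46 mm across at the rim, about 42 at the base, 0.04 kg, centre of mass about 25 mm from the base. Origin: centre of its base; z axis points to the mouth. At first it lies on its side in the lane at carrier y = -50 mm, in the -x half, mouth towards the carrier's -x end (the robot); it may roll a little.
- beaker_a: The same kind of beaker (58 mm tall, 46 mm across), standing upright in the same lane (carrier y = -50 mm) near its +x end. Origin at the centre of its base, z up.
- beaker_b: The same kind of beaker, standing upright in the other lane (carrier y = +50 mm), -x half. Origin at the centre of its base, z up.
- beaker_c: The same kind of beaker, standing upright in the other lane (carrier y = +50 mm), +x half. Origin at the centre of its base, z up.
- bunsen_burner: Bystander: gas burner with a blue foot, 80 mm across, 150 mm tall; origin under its centre. Leave it alone.
- lab_timer: Bystander: small white timer, 62 x 72 x 20 mm; origin under its centre. Leave it alone.
- blue_rack: Bystander: blue tube rack, 84 x 183 x 61 mm; origin under its centre. Leave it alone.
- pink_rack: Bystander: pink tube rack, 101 x 166 x 61 mm; origin under its centre. Leave it alone.
Not all that is in view belongs to the job. Leave any brown or red look-alike of the tipped_beaker alone.

How it is judged:
By the outcome, as a careful person would: the job done as asked, in the order asked, and still so for the second after the job is handed in, while the arm keeps its last pose, push and grip.
It also fails if it takes over 48 s, if anything falls off the work surface, if the arm or the gripper's body presses on something with over 40 N, if the wrist force passes 120 N, or if a joint passes its speed limit or range.

## Robot

A 7-joint arm with a two-finger parallel gripper is mounted at the origin on a cart in front of the work surface, level with it; the furniture and walls round the work are solid. World frame = base frame: x ahead of the robot, y to its left, z up, the work surface at z = 0. Lengths are in mm, angles in rad, forces in N, time in s.
With the tool pointing down it reaches from about 350 to 900 mm from the base axis. Payload 8.1 kg.
Tool frame: the origin (TCP) lies on the mounting face of the last link; the fingertips stand 173 mm ahead of it and the grasp point (between the pads) lies 155 mm ahead of it; y points along the fingers, x is the direction in which the jaws open and shut, and the axes are right-handed (so a half turn about y gives the same grasp; the last joint's range is limited). The gripper opens to 85 mm and grips with 20 to 120 N. Pads are 22 mm wide; open, the fingers measure 114 mm over their backs; the gripper's body (76 mm by 85 mm) begins 54 mm behind the grasp point. The pads swing forward as they close: fully open they stand 13 mm farther back than shut.
Start: joints at [-1.384, 0.434, 0.025, 1.573, -0.012, 1.134, -0.075], TCP at [178.624, 598.938, 404.723] pointing down, gripper open.
Joint ranges: [-2.62, 2.62], [-0.44, 2.09], [-1.27, 1.32], [0.08, 2.57], [-1.32, 4.46], [0.12, 2], [-2.74, 2.74]. Speed limits (rad/s): [2.22, 2.22, 3.01, 3.01, 3.14, 3.14, 3.14].

## Interface

Orientations are given as a unit quaternion [x, y, z, w].
In Python, from cell import state, capture, get_calibration, finish_job gives the robot as it stands.
- The arm moves only by the tool send_rows, never from a script. Its argument "rows" is a list that holds one entry, the list of rows, each a list of 6 numbers: the shift along the tool's x, y, z normalised to -1 to 1, where 1 is 750 mm, then the turn, a rotation vector about the tool's x, y, z normalised to -1 to 1, where 1 is 90 degrees. A call has 1 to 12 rows; each row is the pose to reach, as a shift and turn from the pose commanded when the call began, along the tool's axes at that moment; what a row does not reach only later rows make up. A row lasts 1/8 s, in which the tool goes at most 62.5 mm and 10.7 degrees, less where a joint would pass 70% of its speed; a pose out of reach is approached as far as the arm can. A call with a number of a shift or a turn outside -1 to 1 is refused whole. A call with a gripper value outside its range is refused whole. "gripper" is the finger opening in mm, from 0 to 85.4, set as the call begins (left out, the last holds). The fingers move at their own pace and stop on an object; the grip force is fixed at half the most. Time passes only in rows, so rows that repeat a pose let the fingers close. It gives the time, the measured TCP pose, the force and the opening at its end, in the units of the state.
- state(): the state, without advancing time (a new reading comes with each control period).
- capture(name): name is "side" or "top"; returns the picture (384x512x3 uint8, red, green, blue); there is no depth.
- get_calibration(name): a dict with "camera_matrix" (3x3 intrinsics, pixels), "camera_from_world" (4x4, takes a point from world to camera coordinates). Camera axes: x right, y down, z forward; pixel columns grow to the right and rows downward; lengths in mm; the calibration is good to about 2 mm. A picture is of the moment at which its call begins. get_calibration takes no time and is no camera call.
- finish_job(): hands the job in, once; it reports no verdict.
The state is a dict: "time": time; "qpos": joint angles; "joint_vel": joint speeds; "tau": joint torques, N m; "tool_pos": TCP position; "ee_rot": TCP orientation; "ft_force": force on the tool from outside, world axes, zero at the start; "wrist_torque": the same for the moment, N m; "finger_gap": opening from 0.0 (shut) to 1.0 (fully open).
Only numpy, scipy, OpenCV 4.12 (cv2) and the standard library are available. Lean on these libraries where they do the work, as an engineer would, in place of code of your own. Each camera call takes 0.05 s, during which the arm holds its last target.

## Working session

There is one attempt and no reset: what is moved stays moved. The work goes in short steps, Python scripts to look and compute and a tool call to move; the robot and the scene stay as the last step left them, time stands still between calls to the robot, and variables do not carry over. Pictures are saved under pics/ and viewed, and the job is handed in when it is done.

Besides the shell and the picture viewer there is one more tool, called after "Emit:" in YAML: its name, and indented under it one key for each argument. send_rows: Moves the arm, as the interface text tells. Scaled input: -1 to 1 covers 750 mm each way for a shift and 90 degrees each way for a turn. Its arguments: {"type":"object","properties":{"rows":{"type":"array","items":{"type":"array","items":{"type":"array","items":{"type":"number","minimum":-1,"maximum":1}}}},"gripper":{"type":"number"}},"required":["rows"]}

```bash
mkdir -p pics; ls; python3 - <<'E'
from cell import *
import cv2,json
s=state(); print(s)
for n in("side","top"):
    im=capture(n); cv2.imwrite(f"pics/{n}0.png",im[:,:,::-1])
    c=get_calibration(n); print(n,c)
E
```

```text
pics
{'time': 0.0, 'qpos': array([-1.38360639,  0.43522617,  0.02494952,  1.57409658, -0.01164987,
        1.13398448, -0.07512204]), 'joint_vel': array([ 0.00070633,  0.00048054,  0.00019882,  0.00190462,  0.00074175,
       -0.000524  ,  0.00152609]), 'tau': array([-4.74498938e-04, -6.70464778e+01,  1.02475259e+00, -3.16212881e+01,
        1.54443411e-02,  1.24875567e-02, -3.47090224e-05]), 'tool_pos': array([178.5390744 , 598.7155729 , 403.92367882]), 'ee_rot': array([ 0.56733006,  0.42211437, -0.42296596, -0.56661791]), 'ft_force': array([ 0.18481561, -0.59695915, -0.10526808]), 'wrist_torque': array([ 0.02304234,  0.00298735, -0.00128775]), 'finger_gap': 0.9978418852550281}
side {'camera_matrix': array([[384.79002501,   0.        , 256.76322578],
       [  0.        , 384.79002501, 191.6366244 ],
       [  0.        ,   0.        ,   1.        ]]), 'camera_from_world': array([[-9.32628683e-01, -3.60623011e-01,  1.24411958e-02,
         5.33327673e+02],
       [-1.59780730e-01,  3.81813071e-01, -9.10323512e-01,
         1.03365726e+02],
       [ 3.23533395e-01, -8.50981682e-01, -4.13710429e-01,
         1.18030648e+03],
       [ 0.00000000e+00,  0.00000000e+00,  0.00000000e+00,
         1.00000000e+00]])}
top {'camera_matrix': array([[462.85378962,   0.        , 247.88296543],
       [  0.        , 462.85378962, 186.42227174],
       [  0.        ,   0.        ,   1.        ]]), 'camera_from_world': array([[-4.75987446e-01, -8.79441237e-01,  4.36601741e-03,
         3.29309204e+02],
       [-7.89052714e-01,  4.24862835e-01, -4.43719941e-01,
         4.33503241e+02],
       [ 3.88370655e-01, -2.14650139e-01, -8.96154871e-01,
         1.76534528e+03],
       [ 0.00000000e+00,  0.00000000e+00,  0.00000000e+00,
         1.00000000e+00]])}
```

View pictures.

View pics/side0.png

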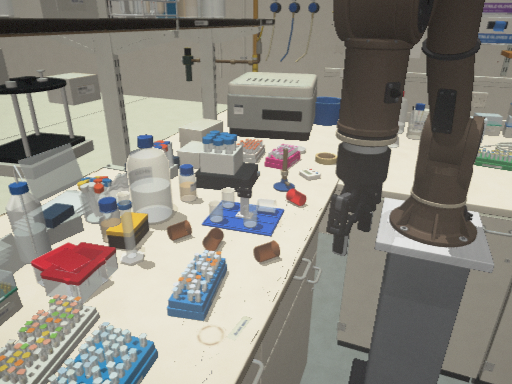

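View pics/top0.png

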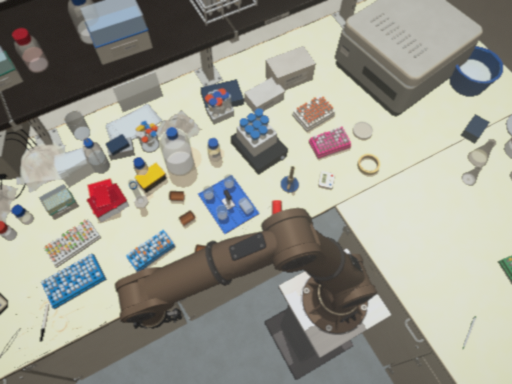

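```bash
cat > h.py <<'E'
import numpy as np, cv2
from cell import *
from scipy.spatial.transform import Rotation as R
C={n:get_calibration(n) for n in("side","top")}
def proj(n,p):
    c=C[n]; p=np.atleast_2d(p).astype(float); q=p@c["camera_from_world"][:3,:3].T+c["camera_from_world"][:3,3]
    q=q@c["camera_matrix"].T; return q[:,:2]/q[:,2:]
def ray(n,uv):
    c=C[n];T=c["camera_from_world"];d=T[:3,:3].T@np.linalg.solve(c["camera_matrix"],[uv[0],uv[1],1]);o=-T[:3,:3].T@T[:3,3];return o,d/np.linalg.norm(d)
def onz(n,uv,z):
    o,d=ray(n,uv);return o+d*(z-o[2])/d[2]
def tri(a,b):
    A=[];B=[]
    for n,uv in(("side",a),("top",b)):
        o,d=ray(n,uv);P=np.eye(3)-np.outer(d,d);A.append(P);B.append(P@o)
    x=np.linalg.lstsq(np.vstack(A),np.hstack(B),rcond=None)[0]
    return x,[np.linalg.norm(P@x-b) for P,b in zip(A,B)]
def crop(im,x0,y0,w,h,k,name):
    c=cv2.resize(im[y0:y0+h,x0:x0+w],None,fx=k,fy=k,interpolation=cv2.INTER_CUBIC)
    cv2.imwrite(name,c[:,:,::-1])
E
python3 - <<'E'
import cv2
from h import *
for n,b in(("side",(180,165,130,90)),("top",(165,160,130,90))):
    im=cv2.imread(f"pics/{n}0.png")[:,:,::-1]; crop(im,*b,6,f"pics/{n}0c.png")
E
```

```text
(no output)
```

View pics/side0c.png

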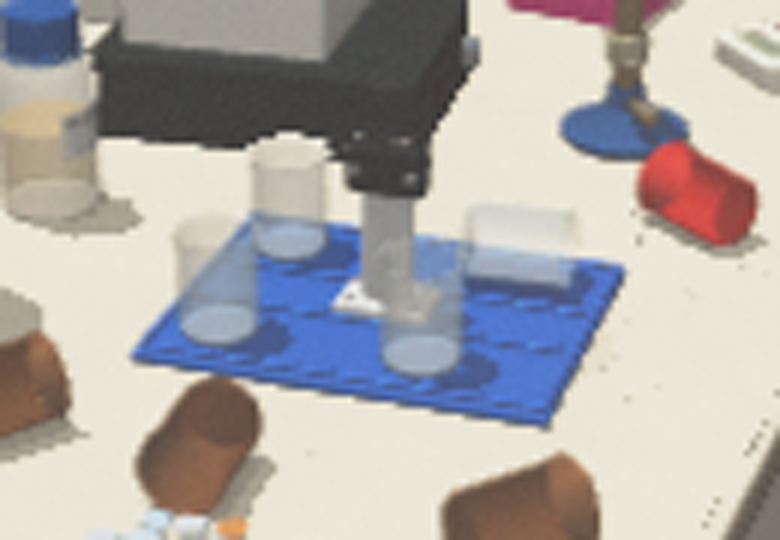

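View pics/top0c.png

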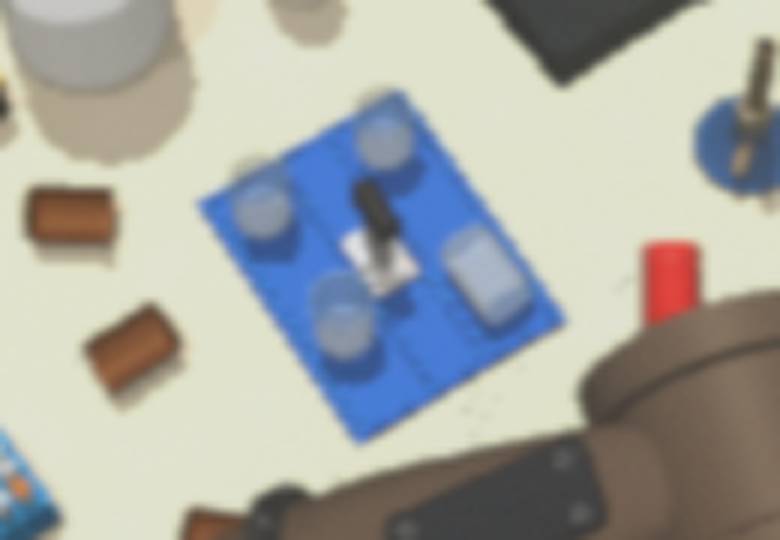

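```bash
cat > fit.py <<'E'
from h import *
from scipy.optimize import least_squares
S=lambda p:(np.array(p)/6+[180,165]); T=lambda p:(np.array(p)/6+[165,160])
# correspond: left, back/top, right, front/bottom
s=S([(133,357),(250,213),(623,268),(548,427)]); t=T([(198,203),(402,90),(565,322),(360,443)])
for z in(3,8):
  for a in (s,): print("side",[onz("side",p,z)[:2].round(0) for p in s],"top",[onz("top",p,z)[:2].round(0) for p in t])
hx=np.array([[109,86],[109,-86],[-109,-86],[-109,86]])
def f(v,ret=False,w="both"):
    c,sn=np.cos(v[2]),np.sin(v[2]);P=np.c_[hx@np.array([[c,sn],[-sn,c]])+v[:2],np.full(4,v[3])]
    a=(proj("side",P)-s).ravel();b=(proj("top",P)-t).ravel()
    return np.r_[a,b]
r=least_squares(f,[500,100,0.1,6]);print(r.x.round(3),r.fun.round(2))
x=lambda a,b:tri(S(a),T(b))
print("handle top-center",x((395,148),(368,186)), "handle ctr", x((388,165),(377,207)))
# post base
E
python3 fit.py
```

```text
side [array([646., 266.]), array([664.,  94.]), array([447.,  78.]), array([430., 251.])] top [array([650., 263.]), array([661.,  95.]), array([447.,  79.]), array([435., 244.])]
side [array([641., 274.]), array([660., 103.]), array([444.,  87.]), array([427., 259.])] top [array([647., 264.]), array([659.,  96.]), array([445.,  80.]), array([434., 245.])]
[5.48231e+02 1.69506e+02 8.30000e-02 1.17800e+00] [-0.86 -0.05  0.19  0.39  0.32  0.12 -0.29 -0.45 -0.26  0.28  0.08 -0.48
  0.98 -0.2  -0.04  0.94]
handle top-center (array([552.74981388, 167.92835333,  97.5256227 ]), [np.float64(8.883624300278438), np.float64(8.883624300279129)]) handle ctr (array([549.14165035, 168.47161826,  85.59603218]), [np.float64(1.563869763722379), np.float64(1.5638697637226613)])
```

```bash
cat > ov.py <<'E'
from h import *
S=lambda p:(np.array(p)/6+[180,165]); T=lambda p:(np.array(p)/6+[165,160])
print(tri(S((520,248)),T((489,277))))
print("c z29",onz("side",S((520,248)),29),onz("top",T((489,277)),29))
print("mouth",tri(S((573,250)),T((513,312))),"base",tri(S((467,245)),T((466,239))))
for nm,a,b in(("a",(288,240),(387,148)),("c",(218,325),(266,215)),("b",(420,355),(348,337))):
    print(nm,onz("side",S(a),6),onz("top",T(b),6))
car=np.array([548.2,169.5]);yaw=.083
def c2w(p): 
    p=np.array(p,float);c,s=np.cos(yaw),np.sin(yaw);return np.array([car[0]+c*p[0]-s*p[1],car[1]+s*p[0]+c*p[1],p[2]])
def w2c(p):
    d=np.array(p[:2])-car;c,s=np.cos(yaw),np.sin(yaw);return np.array([c*d[0]+s*d[1],-s*d[0]+c*d[1]])
def outline(base,ax,n=40):
    ax=ax/np.linalg.norm(ax);u=np.cross(ax,[0,0,1.])
    if np.linalg.norm(u)<.1:u=np.array([1.,0,0])
    u/=np.linalg.norm(u);v=np.cross(ax,u);t=np.linspace(0,2*np.pi,n);ci=np.outer(np.cos(t),u)+np.outer(np.sin(t),v)
    return base+21*ci,base+58*ax+23*ci
def draw(bks,n,src,box,k,out):
    im=cv2.imread(src)[box[1]:box[1]+box[3],box[0]:box[0]+box[2]];im=cv2.resize(im,None,fx=k,fy=k,interpolation=cv2.INTER_CUBIC)
    for b,a in bks:
        for ring in outline(np.array(b,float),np.array(a,float)):
            q=((proj(n,ring)-[box[0],box[1]]+.5)*k-.5)
            cv2.polylines(im,[q.round().astype(np.int32)],False,(0,0,255),1)
    cv2.imwrite(out,im)
E
python3 - <<'E'
from ov import *
for nm,p in(("tip",(0,0,0)),):pass
E
```

```text
(array([494.28932744, 113.48451103,  22.63581756]), [np.float64(0.07769893603881847), np.float64(0.07769893603927149)])
c z29 [490.03318559 125.53088014  29.        ] [491.89496493 114.83903374  29.        ]
mouth (array([463.5918279 , 112.29844069,  26.19847383]), [np.float64(1.3049516088959567), np.float64(1.3049516088960986)]) base (array([526.71858434, 112.85500224,  18.76940132]), [np.float64(2.001790074672536), np.float64(2.0017900746722668)])
a [627.04706633 122.12072886   6.        ] [623.48192554 126.2241355    6.        ]
c [618.68037271 224.84545123   6.        ] [617.05466425 225.3008611    6.        ]
b [510.91242377 214.38293385   6.        ] [507.15437928 216.77316561   6.        ]
```

```bash
python3 - <<'E'
from ov import *
ims=[]
for y in(0.0,0.083,-0.08):
    ax=np.array([-np.cos(y),-np.sin(y),.035]);ctr=np.array([494,114,28.]);b=ctr-29*ax
    L=[(b,ax)]+[((*p,6),(0,0,1)) for p in((624,125),(617.5,225),(508,216))]
    draw(L,"side","pics/side0.png",(200,180,85,60),5,"pics/a.png");draw(L,"top","pics/top0.png",(195,170,70,60),5,"pics/b.png")
    ims.append(np.hstack([cv2.imread("pics/a.png"),cv2.imread("pics/b.png")]))
cv2.imwrite("pics/ov0.png",cv2.resize(np.vstack(ims[:2]),(775,600)))
E
```

```text
(array([494.28932744, 113.48451103,  22.63581756]), [np.float64(0.07769893603881847), np.float64(0.07769893603927149)])
c z29 [490.03318559 125.53088014  29.        ] [491.89496493 114.83903374  29.        ]
mouth (array([463.5918279 , 112.29844069,  26.19847383]), [np.float64(1.3049516088959567), np.float64(1.3049516088960986)]) base (array([526.71858434, 112.85500224,  18.76940132]), [np.float64(2.001790074672536), np.float64(2.0017900746722668)])
a [627.04706633 122.12072886   6.        ] [623.48192554 126.2241355    6.        ]
c [618.68037271 224.84545123   6.        ] [617.05466425 225.3008611    6.        ]
b [510.91242377 214.38293385   6.        ] [507.15437928 216.77316561   6.        ]
```

View pics/ov0.png

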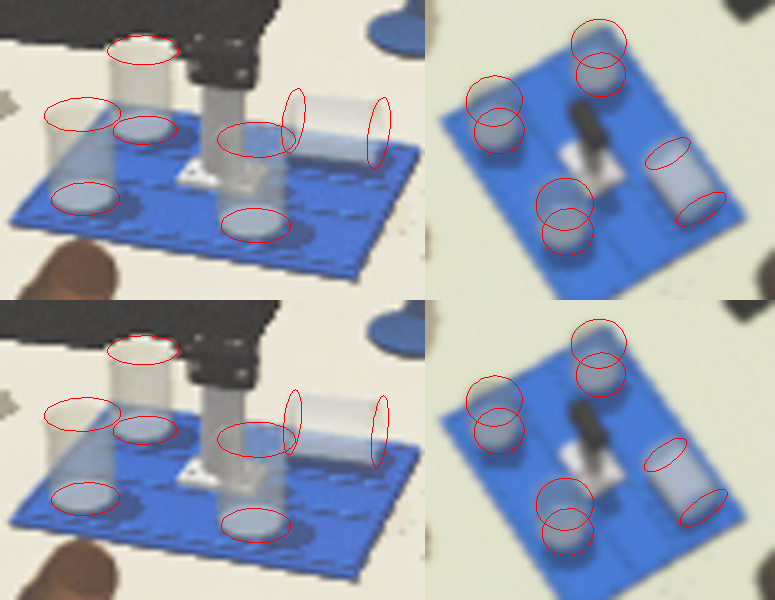

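```bash
cat > mv.py <<'E'
from h import *
import json,os
F="cmd.json"
def load():
    if os.path.exists(F): d=json.load(open(F));return np.array(d["p"]),R.from_quat(d["q"])
    s=state();return np.array([178.624,598.938,404.723]),R.from_quat(s["ee_rot"])
def save(p,r): json.dump({"p":list(map(float,p)),"q":list(map(float,r.as_quat()))},open(F,"w"))
def Rt(tilt,psi):
    """tool y (approach) tilted forward by `tilt` rad from straight down toward heading psi; tool x = left of heading"""
    x=np.array([-np.sin(psi),np.cos(psi),0]);h=np.array([np.cos(psi),np.sin(psi),0])
    y=np.sin(tilt)*h-np.cos(tilt)*np.array([0,0,1]);z=np.cross(x,y);return R.from_matrix(np.c_[x,y,z])
def rows(targets):
    """targets: list of (p,R); relative to cmd"""
    p0,r0=load();o=[]
    for p,r in targets:
        d=r0.inv().apply(np.array(p)-p0)/750;v=(r0.inv()*r).as_rotvec()/(np.pi/2);o.append([round(float(t),4) for t in np.r_[d,v]])
    print(json.dumps([o]).replace(" ",""))
    d=np.array(o[-1]);save(p0+r0.apply(d[:3]*750),r0*R.from_rotvec(d[3:]*np.pi/2))
def line(p,r,n,hold=0):
    p0,r0=load();w=(r0.inv()*r).as_rotvec()
    t=[(p0+(np.array(p)-p0)*k/n,r0*R.from_rotvec(w*k/n)) for k in range(1,n+1)]
    return t+[t[-1]]*hold
def show():
    s=state();r=R.from_quat(s["ee_rot"]);p0,r0=load()
    print("t",round(s["time"],2),"p",s["tool_pos"].round(1),"cmd",p0.round(1),"roterr",(r0.inv()*r).as_rotvec().round(3),"app",r.as_matrix()[:,1].round(3),"x",r.as_matrix()[:,0].round(3),"q",s["qpos"].round(3),"F",s["ft_force"].round(1),"M",s["wrist_torque"].round(2),"gap",round(s["finger_gap"]*85.4,1))
    open("log.txt","a").write(json.dumps({"q":s["qpos"].tolist(),"p":s["tool_pos"].tolist(),"r":s["ee_rot"].tolist()})+"\n")
E
python3 - <<'E'
from mv import *
show()
rows(line([440,110,330],Rt(0,.05),11,1))
E
```

```text
t 0.1 p [178.6 598.7 404. ] cmd [178.6 598.9 404.7] roterr [0. 0. 0.] app [-0.    -0.001 -1.   ] x [ 0.286  0.958 -0.001] q [-1.384  0.435  0.025  1.574 -0.012  1.134 -0.075] F [-0.6  0.4 -0.3] M [0.04 0.03 0.05] gap 85.0
[[[-0.0477,0.0091,-0.0473,-0.0,-0.0197,-0.0001],[-0.0955,0.0183,-0.0946,-0.0,-0.0393,-0.0002],[-0.1432,0.0274,-0.1419,-0.0,-0.059,-0.0002],[-0.1909,0.0365,-0.1892,-0.0,-0.0787,-0.0003],[-0.2386,0.0457,-0.2365,-0.0,-0.0983,-0.0004],[-0.2864,0.0548,-0.2838,-0.0,-0.118,-0.0005],[-0.3341,0.0639,-0.3311,-0.0,-0.1377,-0.0006],[-0.3818,0.0731,-0.3784,-0.0,-0.1573,-0.0007],[-0.4295,0.0822,-0.4257,-0.0,-0.177,-0.0007],[-0.4773,0.0913,-0.473,-0.0,-0.1967,-0.0008],[-0.525,0.1005,-0.5203,-0.0,-0.2163,-0.0009],[-0.525,0.1005,-0.5203,-0.0,-0.2163,-0.0009]]]
```

Emit:
send_rows:
  rows:
    - [[-0.0477, 0.0091, -0.0473, 0, -0.0197, 0], [-0.0955, 0.0183, -0.0946, 0, -0.0393, 0], [-0.1432, 0.0274, -0.1419, 0, -0.059, 0], [-0.1909, 0.0365, -0.1892, 0, -0.0787, 0], [-0.2386, 0.0457, -0.2365, 0, -0.0983, 0], [-0.2864, 0.0548, -0.2838, 0, -0.118, 0], [-0.3341, 0.0639, -0.3311, 0, -0.1377, 0], [-0.3818, 0.0731, -0.3784, 0, -0.1573, 0], [-0.4295, 0.0822, -0.4257, 0, -0.177, 0], [-0.4773, 0.0913, -0.473, 0, -0.1967, 0], [-0.525, 0.1005, -0.5203, 0, -0.2163, -0.0009], [-0.525, 0.1005, -0.5203, 0, -0.2163, -0.0009]]

```text
time: 1.6
tool_pos: [441.0, 106.4, 328.8]
ee_rot: [-0.489, -0.511, 0.511, 0.489]
ft_force: [-0.4, 0.7, -0.1]
finger_gap: 1.001
```

```bash
python3 - <<'E'
from mv import *
show()
for l in open("log.txt"):print(l[:200])
E
```

```text
t 1.6 p [441.  106.4 328.8] cmd [440. 110. 330.] roterr [0.    0.006 0.   ] app [-0. -0. -1.] x [-0.043  0.999 -0.   ] q [-0.52   0.246  0.199  2.084 -0.066  0.818  1.333] F [-0.4  0.7 -0.1] M [ 0.02 -0.01 -0.02] gap 85.5
{"q": [-1.3836038928639949, 0.4351270743121536, 0.024977299263266247, 1.5740218237099284, -0.011562411681857425, 1.1340079484811216, -0.07508887014279059], "p": [178.57133619037202, 598.7187291313716,
{"q": [-0.519995109979004, 0.24595253133551315, 0.19925035137222807, 2.083635728124009, -0.06584252037023135, 0.818119253614759, 1.332695007111006], "p": [441.0381183552705, 106.41246044450436, 328.81
```

```bash
cat > fk.py <<'E'
import json,itertools
import numpy as np
from scipy.spatial.transform import Rotation as R
D=[json.loads(l) for l in open("log.txt")]
def ori(q,s):
    return R.from_euler("ZYZYZYZ"[:3],[0,0,0]) if 0 else R.from_rotvec([0,0,s[0]*q[0]])*R.from_rotvec([0,s[1]*q[1],0])*R.from_rotvec([0,0,s[2]*q[2]])*R.from_rotvec([0,s[3]*q[3],0])*R.from_rotvec([0,0,s[4]*q[4]])*R.from_rotvec([0,s[5]*q[5],0])*R.from_rotvec([0,0,s[6]*q[6]])
if __name__=="__main__":
    res=[]
    for s in itertools.product([1,-1],repeat=7):
        if s[1]<0: continue
        # R_meas = Rz(c)*ori*Rc ; relative between poses: meas1^-1... solve c by grid w/ Rc=ori1^-1 Rz(-c) meas1
        for c in np.arange(-3.14,3.15,.01 if 0 else np.pi/64):
            Z=R.from_rotvec([0,0,-c]);M=[Z*R.from_quat(d["r"]) for d in D];O=[ori(d["q"],s) for d in D]
            Rc=O[0].inv()*M[0]
            e=sum((( O[i]*Rc).inv()*M[i]).magnitude() for i in range(1,len(D)))
            res.append((e,s,round(c,3)))
    res.sort(key=lambda t:t[0])
    for r in res[:14]:
        Z=R.from_rotvec([0,0,-r[2]]);print(r,(ori(D[0]["q"],r[1]).inv()*Z*R.from_quat(D[0]["r"])).as_matrix().round(2).tolist())
E
python3 fk.py
```

```text
(1.965013638629756e-06, (-1, 1, -1, 1, -1, 1, -1), np.float64(0.002)) [[-1.0, 0.0, -0.0], [-0.0, 0.0, 1.0], [0.0, 1.0, -0.0]]
(5.859342816893292e-05, (-1, 1, -1, 1, -1, 1, -1), np.float64(-0.047)) [[-1.0, -0.0, 0.05], [0.05, -0.0, 1.0], [-0.0, 1.0, 0.0]]
(6.25222717956341e-05, (-1, 1, -1, 1, -1, 1, -1), np.float64(0.051)) [[-1.0, 0.0, -0.05], [-0.05, 0.0, 1.0], [0.0, 1.0, -0.0]]
(0.00011911657549912564, (-1, 1, -1, 1, -1, 1, -1), np.float64(-0.097)) [[-1.0, -0.0, 0.1], [0.1, -0.0, 1.0], [-0.0, 1.0, 0.0]]
(0.0001230418688883581, (-1, 1, -1, 1, -1, 1, -1), np.float64(0.1)) [[-1.0, 0.0, -0.1], [-0.1, 0.0, 1.0], [0.0, 1.0, -0.0]]
(0.00017956797148569917, (-1, 1, -1, 1, -1, 1, -1), np.float64(-0.146)) [[-0.99, -0.0, 0.15], [0.15, -0.0, 0.99], [-0.0, 1.0, 0.0]]
(0.00018348735018801387, (-1, 1, -1, 1, -1, 1, -1), np.float64(0.149)) [[-0.99, 0.0, -0.15], [-0.15, 0.0, 0.99], [0.0, 1.0, -0.0]]
(0.00023991120248206637, (-1, 1, -1, 1, -1, 1, -1), np.float64(-0.195)) [[-0.98, -0.0, 0.19], [0.19, -0.0, 0.98], [-0.0, 1.0, 0.0]]
(0.0002438223056110424, (-1, 1, -1, 1, -1, 1, -1), np.float64(0.198)) [[-0.98, 0.0, -0.2], [-0.2, 0.0, 0.98], [0.0, 1.0, -0.0]]
(0.00030010991999499415, (-1, 1, -1, 1, -1, 1, -1), np.float64(-0.244)) [[-0.97, -0.0, 0.24], [0.24, -0.0, 0.97], [0.0, 1.0, 0.0]]
(0.0003040103916494144, (-1, 1, -1, 1, -1, 1, -1), np.float64(0.247)) [[-0.97, -0.0, -0.24], [-0.24, 0.0, 0.97], [0.0, 1.0, -0.0]]
(0.0003601278625810472, (-1, 1, -1, 1, -1, 1, -1), np.float64(-0.293)) [[-0.96, -0.0, 0.29], [0.29, -0.0, 0.96], [0.0, 1.0, 0.0]]
(0.0003640153532634193, (-1, 1, -1, 1, -1, 1, -1), np.float64(0.296)) [[-0.96, -0.0, -0.29], [-0.29, 0.0, 0.96], [0.0, 1.0, -0.0]]
(0.0004199288776891595, (-1, 1, -1, 1, -1, 1, -1), np.float64(-0.342)) [[-0.94, -0.0, 0.34], [0.34, -0.0, 0.94], [0.0, 1.0, 0.0]]
```

```bash
python3 - <<'E'
from mv import *
show()
A=R.from_rotvec([-np.pi/4,0,0])*Rt(0,.05)
rows(line([350,70,290],A,9,2))
E
```

```text
t 1.6 p [441.  106.4 328.8] cmd [440. 110. 330.] roterr [0.    0.006 0.   ] app [-0. -0. -1.] x [-0.043  0.999 -0.   ] q [-0.52   0.246  0.199  2.084 -0.066  0.818  1.333] F [-0.4  0.7 -0.1] M [ 0.02 -0.01 -0.02] gap 85.5
[[[-0.0053,0.0059,0.0136,0.0028,-0.0,0.0555],[-0.0105,0.0118,0.0272,0.0055,-0.0,0.111],[-0.0158,0.0178,0.0408,0.0083,-0.0,0.1665],[-0.021,0.0237,0.0545,0.0111,-0.0,0.2219],[-0.0263,0.0296,0.0681,0.0138,-0.0,0.2774],[-0.0315,0.0355,0.0817,0.0166,-0.0,0.3329],[-0.0368,0.0415,0.0953,0.0194,-0.0,0.3884],[-0.042,0.0474,0.1089,0.0222,-0.0,0.4439],[-0.0473,0.0533,0.1225,0.0249,-0.0,0.4994],[-0.0473,0.0533,0.1225,0.0249,-0.0,0.4994],[-0.0473,0.0533,0.1225,0.0249,-0.0,0.4994]]]
```

Emit:
send_rows:
  rows:
    - [[-0.0053, 0.0059, 0.0136, 0.0028, 0, 0.0555], [-0.0105, 0.0118, 0.0272, 0.0055, 0, 0.111], [-0.0158, 0.0178, 0.0408, 0.0083, 0, 0.1665], [-0.021, 0.0237, 0.0545, 0.0111, 0, 0.2219], [-0.0263, 0.0296, 0.0681, 0.0138, 0, 0.2774], [-0.0315, 0.0355, 0.0817, 0.0166, 0, 0.3329], [-0.0368, 0.0415, 0.0953, 0.0194, 0, 0.3884], [-0.042, 0.0474, 0.1089, 0.0222, 0, 0.4439], [-0.0473, 0.0533, 0.1225, 0.0249, 0, 0.4994], [-0.0473, 0.0533, 0.1225, 0.0249, 0, 0.4994], [-0.0473, 0.0533, 0.1225, 0.0249, 0, 0.4994]]

```text
time: 2.98
tool_pos: [350.3, 70.7, 289.4]
ee_rot: [-0.636, -0.279, 0.669, 0.265]
ft_force: [0.6, 0.5, -0.5]
finger_gap: 1.001
```

```bash
python3 - <<'E'
from mv import *
show()
E
cat > fk2.py <<'E'
from fk import *
from scipy.optimize import least_squares
S=(-1,1,-1,1,-1,1,-1)
AX=[[0,0,1],[0,1,0]]*4
PRI=np.array([0,0,300, 0,0,0, 0,0,496, 0,0,0, 0,0,459, 0,0,0, 0,0,150.])
def fk(q,o):
    o=np.reshape(o,(7,3));p=o[0].copy();r=R.identity()
    # o[0] base->j2 ; frames
    p=np.zeros(3)
    for i in range(7):
        r=r*R.from_rotvec(np.array(AX[i])*S[i]*q[i])
        p=p+r.apply(o[i])
    Rc=np.array([[-1,0,0],[0,0,1],[0,1,0]]).T
    return p,r*R.from_matrix(np.array([[-1,0,0],[0,0,1],[0,1,0.]]))
W=np.array([.02,.02,.01]*7)
def fit(D):
    f=lambda o:np.r_[np.concatenate([fk(d["q"],o)[0]-d["p"] for d in D]),(o-PRI)*W]
    r=least_squares(f,PRI);return r.x
if __name__=="__main__":
    o=fit(D);print(o.reshape(7,3).round(1));print([np.round(fk(d["q"],o)[0]-d["p"],1) for d in D],[(fk(d["q"],o)[1].inv()*R.from_quat(d["r"])).magnitude().round(4) for d in D])
E
python3 fk2.py
```

```text
t 2.98 p [350.3  70.7 289.4] cmd [350.  70. 290.] roterr [-0.001 -0.    -0.004] app [ 0.001 -0.705 -0.71 ] x [-0.05   0.709 -0.704] q [-0.924  0.355  0.326  2.293  0.593  1.078  0.591] F [ 0.6  0.5 -0.5] M [ 0.73  0.01 -0.05] gap 85.5
[[ -2.2  -9.7 308. ]
 [  2.8  -9.7  14.7]
 [  7.1 -11.5 510.7]
 [  2.6 -11.5 -11.9]
 [  8.3  -4.6 447.1]
 [ -4.4  -4.6  16. ]
 [ -0.7  -1.4 166. ]]Traceback (most recent call last):
  File "fk2.py", line 20, in <module>
    o=fit(D);print(o.reshape(7,3).round(1));print([np.round(fk(d["q"],o)[0]-d["p"],1) for d in D],[(fk(d["q"],o)[1].inv()*R.from_quat(d["r"])).magnitude().round(4) for d in D])
                                                                                                   ^^^^^^^^^^^^^^^^^^^^^^^^^^^^^^^^^^^^^^^^^^^^^^^^^^^^^^^^^^^^^
AttributeError: 'float' object has no attribute 'round'
```

```bash
sed -i 's/\.magnitude()\.round(4)/.magnitude()/' fk2.py; cat > ik.py <<'E'
from fk2 import *
from mv import Rt
LO=np.array([-2.62,-.44,-1.27,.08,-1.32,.12,-2.74]);HI=np.array([2.62,2.09,1.32,2.57,4.46,2,2.74])
o=fit(D)
def ik(p,r,seed,reg=.003):
    def f(q):
        a,b=fk(q,o);return np.r_[(a-p)/100,(b.inv()*r).as_rotvec()*3,reg*(q-seed)]
    s=least_squares(f,np.clip(seed,LO+.01,HI-.01),bounds=(LO+.02,HI-.02))
    a,b=fk(s.x,o);return s.x,np.linalg.norm(a-p),(b.inv()*r).magnitude()
if __name__=="__main__":
    G=np.array([491,114,29.]);psi=.06
    for tl in(35,40,45,50):
        t=np.radians(tl)
        for lift in(0,100):
          for roll in(0,np.pi):
            rr=Rt(t,psi)*R.from_rotvec([0,roll,0]);a=rr.as_matrix()[:,1]
            p=G-151*a+[0,0,lift]
            best=None
            for s in ([-.3,.5,0,2.4,2.8,1,-1.5],[-.3,.5,0,2.4,2.8,1,1.5],[-.9,.4,.5,2.4,2.,1,-.5],[.3,.4,-.5,2.4,2.9,1,-.5],[-.9,.4,.8,2.4,2.,1,1.5]):
                x=ik(p,rr,np.array(s))
                if best is None or x[1]+100*x[2]<best[1]+100*best[2]:best=x
            print(tl,lift,round(roll,1),p.round(0),best[0].round(2),round(best[1],1),round(best[2],3))
E
python3 fk2.py; python3 ik.py
```

```text
[[ -2.2  -9.7 308. ]
 [  2.8  -9.7  14.7]
 [  7.1 -11.5 510.7]
 [  2.6 -11.5 -11.9]
 [  8.3  -4.6 447.1]
 [ -4.4  -4.6  16. ]
 [ -0.7  -1.4 166. ]]
[array([ 0., -0.,  0.]), array([ 0.,  0., -0.]), array([ 0.,  0., -0.]), array([-0.,  0.,  0.])] [6.730369402342474e-16, 3.682193206295147e-16, 3.682193206295147e-16, 2.2377260456559043e-16]
35 0 0 [405. 109. 153.] [-0.39  0.59 -0.07  2.53  2.7   0.6  -1.49] 0.0 0.0
35 0 3.1 [405. 109. 153.] [-0.43  0.59 -0.02  2.52  2.73  0.58  1.61] 0.0 0.0
35 100 0 [405. 109. 253.] [ 0.1   0.34 -0.64  2.48  2.02  0.47 -0.76] 0.0 0.0
35 100 3.1 [405. 109. 253.] [-1.06  0.37  0.75  2.5   3.37  0.23  0.98] 0.0 0.0
40 0 0 [394. 108. 145.] [ 0.38  0.95 -1.06  2.55  2.28  1.19 -0.77] 0.0 0.0
40 0 3.1 [394. 108. 145.] [ 0.2   0.79 -0.81  2.55  2.36  1.02  2.16] 0.0 0.0
40 100 0 [394. 108. 245.] [ 0.13  0.39 -0.72  2.54  2.19  0.63 -0.94] 0.0 0.0
40 100 3.1 [394. 108. 245.] [-0.37  0.32 -0.12  2.55  2.44  0.48  1.9 ] 0.0 0.0
45 0 0 [384. 108. 136.] [ 0.49  1.23 -1.25  2.55  2.33  1.5  -0.59] 14.8 0.019
45 0 3.1 [384. 108. 136.] [ 0.48  1.22 -1.25  2.55  2.33  1.49  2.55] 13.0 0.017
45 100 0 [384. 108. 236.] [ 0.49  0.69 -1.25  2.55  2.08  1.05 -0.71] 11.0 0.019
45 100 3.1 [384. 108. 236.] [ 0.49  0.68 -1.25  2.55  2.08  1.04  2.43] 9.0 0.016
50 0 0 [376. 107. 126.] [ 0.48  1.37 -1.25  2.55  2.47  1.65 -0.54] 28.2 0.03
50 0 3.1 [376. 107. 126.] [ 0.48  1.35 -1.25  2.55  2.46  1.65  2.59] 26.6 0.029
50 100 0 [376. 107. 226.] [ 0.46  0.77 -1.25  2.55  2.14  1.18 -0.73] 29.2 0.048
50 100 3.1 [376. 107. 226.] [ 0.46  0.76 -1.25  2.55  2.14  1.18  2.41] 27.1 0.045
```

```bash
cat > sim.py <<'E'
from ik import *
def follow(q,targets,reg=.03):
    out=[]
    for p,r in targets:
        q,e,a=ik(p,r,q,reg);out.append((q,e,a))
    return out
E
python3 - <<'E'
from sim import *
from mv import *
s=state();q=s["qpos"]
G=np.array([491,114,29.]);rr=Rt(np.radians(40),.06);p=G-151*rr.as_matrix()[:,1]+[0,0,100]
t=line(p,rr,12)
for x in follow(q,t): print(x[0].round(2),round(x[1],1),round(x[2],3))
t2=[(p-[0,0,10*k],rr) for k in range(1,11)]
q=follow(q,t)[-1][0]
for x in follow(q,t2)[::3]: print(x[0].round(2),round(x[1],1),round(x[2],3))
E
```

```text
[-0.92  0.33  0.33  2.31  0.62  1.    0.56] 0.0 0.0
[-0.92  0.32  0.33  2.33  0.65  0.92  0.52] 0.0 0.0
[-0.92  0.3   0.33  2.35  0.69  0.83  0.47] 0.0 0.0
[-0.93  0.29  0.34  2.38  0.74  0.74  0.41] 0.0 0.0
[-0.93  0.28  0.35  2.4   0.8   0.64  0.34] 0.0 0.0
[-0.94  0.27  0.38  2.43  0.89  0.54  0.25] 0.0 0.0
[-0.96  0.28  0.41  2.45  1.03  0.44  0.11] 0.0 0.0
[-0.97  0.28  0.45  2.48  1.25  0.35 -0.11] 0.0 0.0
[-0.88  0.28  0.37  2.51  1.61  0.31 -0.47] 0.1 0.0
[-0.71  0.28  0.2   2.53  1.97  0.34 -0.81] 0.1 0.0
[-0.54  0.3   0.04  2.54  2.26  0.4  -1.08] 0.0 0.0
[-0.23  0.33 -0.29  2.55  2.37  0.52 -1.16] 0.4 0.001
[-0.08  0.38 -0.47  2.55  2.33  0.59 -1.1 ] 0.3 0.0
[ 0.25  0.59 -0.87  2.55  2.22  0.84 -0.91] 0.3 0.0
[ 0.41  0.86 -1.12  2.55  2.2   1.12 -0.75] 0.3 0.001
[ 0.42  1.   -1.12  2.55  2.26  1.23 -0.73] 0.0 0.0
```

```bash
cat > tgt.py <<'E'
from mv import *
G0=np.array([495,114,29.])
def tcp(G,tilt,psi=.06,roll=0,d=151):
    r=Rt(np.radians(tilt),psi)*R.from_rotvec([0,roll,0]);return np.array(G)-d*r.as_matrix()[:,1],r
E
python3 - <<'E'
from sim import *
from tgt import *
q=state()["qpos"]
p,r=tcp(G0+[0,0,100],37)
t=line(p,r,11)
f=follow(q,t)
for x in f[::2]: print(x[0].round(2),round(x[1],1),round(x[2],3))
q=f[-1][0]
for x in follow(q,[(p-[0,0,10*k],r) for k in range(1,11)])[::3]: print(x[0].round(2),round(x[1],1),round(x[2],3))
rows(t+[t[-1]])
E
```

```text
[-0.92  0.33  0.33  2.31  0.62  1.    0.56] 0.0 0.0
[-0.91  0.3   0.33  2.35  0.68  0.81  0.49] 0.0 0.0
[-0.91  0.28  0.35  2.39  0.79  0.61  0.37] 0.0 0.0
[-0.94  0.28  0.43  2.44  1.01  0.39  0.15] 0.0 0.0
[-0.8   0.28  0.32  2.49  1.71  0.27 -0.54] 0.1 0.0
[-0.38  0.3  -0.09  2.51  2.38  0.38 -1.16] 0.0 0.0
[-0.36  0.33 -0.12  2.52  2.42  0.42 -1.2 ] 0.0 0.0
[-0.31  0.43 -0.17  2.53  2.5   0.51 -1.29] 0.0 0.0
[-0.28  0.52 -0.2   2.53  2.56  0.61 -1.34] 0.0 0.0
[-0.26  0.62 -0.22  2.53  2.61  0.7  -1.38] 0.0 0.0
[[[0.0064,0.0002,-0.0069,-0.0379,0.0141,-0.044],[0.0129,0.0003,-0.0138,-0.0758,0.0283,-0.0881],[0.0193,0.0005,-0.0207,-0.1137,0.0424,-0.1321],[0.0257,0.0006,-0.0276,-0.1516,0.0566,-0.1762],[0.0322,0.0008,-0.0345,-0.1895,0.0707,-0.2202],[0.0386,0.0009,-0.0414,-0.2274,0.0849,-0.2643],[0.045,0.0011,-0.0483,-0.2653,0.099,-0.3083],[0.0515,0.0012,-0.0553,-0.3032,0.1132,-0.3524],[0.0579,0.0014,-0.0622,-0.3411,0.1273,-0.3964],[0.0643,0.0016,-0.0691,-0.379,0.1415,-0.4405],[0.0708,0.0017,-0.076,-0.4169,0.1556,-0.4845],[0.0708,0.0017,-0.076,-0.4169,0.1556,-0.4845]]]
```

Emit:
send_rows:
  rows:
    - [[0.0064, 0.0002, -0.0069, -0.0379, 0.0141, -0.044], [0.0129, 0.0003, -0.0138, -0.0758, 0.0283, -0.0881], [0.0193, 0.0005, -0.0207, -0.1137, 0.0424, -0.1321], [0.0257, 0.0006, -0.0276, -0.1516, 0.0566, -0.1762], [0.0322, 0.0008, -0.0345, -0.1895, 0.0707, -0.2202], [0.0386, 0.0009, -0.0414, -0.2274, 0.0849, -0.2643], [0.045, 0.0011, -0.0483, -0.2653, 0.099, -0.3083], [0.0515, 0.0012, -0.0553, -0.3032, 0.1132, -0.3524], [0.0579, 0.0014, -0.0622, -0.3411, 0.1273, -0.3964], [0.0643, 0.0016, -0.0691, -0.379, 0.1415, -0.4405], [0.0708, 0.0017, -0.076, -0.4169, 0.1556, -0.4845], [0.0708, 0.0017, -0.076, -0.4169, 0.1556, -0.4845]]

```text
time: 4.47
tool_pos: [404.7, 107.1, 249.6]
ee_rot: [0.617, 0.647, -0.33, -0.304]
ft_force: [1.1, -0.7, -1.1]
finger_gap: 0.999
```

```bash
python3 - <<'E'
from mv import *
show()
for n in("side","top"):
    im=capture(n);cv2.imwrite(f"pics/{n}1.png",im[:,:,::-1])
a=cv2.imread("pics/side1.png")[130:270,150:350];b=cv2.imread("pics/top1.png")[130:270,150:350]
cv2.imwrite("pics/c1.png",np.hstack([cv2.resize(a,None,fx=2,fy=2),cv2.resize(b,None,fx=2,fy=2)])[:, :800])
E
python3 fk2.py
```

```text
t 4.47 p [404.7 107.1 249.6] cmd [404.3 108.6 249.6] roterr [ 0.005 -0.004  0.015] app [ 0.597  0.021 -0.802] x [-0.054  0.998 -0.014] q [-0.574  0.288  0.073  2.514  2.315  0.352 -1.15 ] F [ 1.1 -0.7 -1.1] M [-0.08  0.63 -0.02] gap 85.4
[[ 2.000e-01 -1.770e+01  2.869e+02]
 [-3.200e+00 -1.770e+01  2.380e+01]
 [ 1.020e+01 -8.900e+00  5.198e+02]
 [ 3.300e+00 -8.900e+00 -1.410e+01]
 [-1.400e+00 -2.000e-01  4.449e+02]
 [ 4.200e+00 -2.000e-01  1.930e+01]
 [-1.600e+00  7.000e-01  1.693e+02]]
[array([-0., -0.,  0.]), array([ 0., -0.,  0.]), array([ 0., -0.,  0.]), array([-0.1,  0. , -0. ]), array([0., 0., 0.])] [6.730369402342474e-16, 3.682193206295147e-16, 3.682193206295147e-16, 2.2377260456559043e-16, 4.965068306494547e-16]
```

View pics/c1.png

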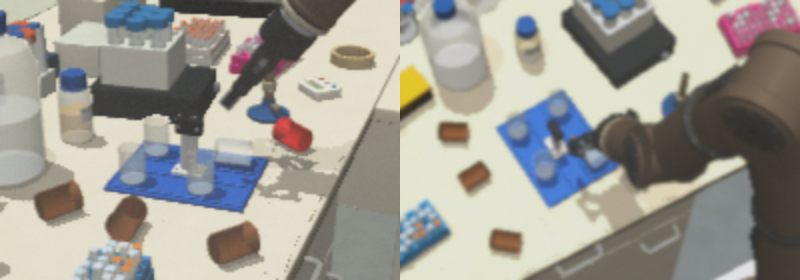

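```bash
python3 - <<'E'
from sim import *
from tgt import *
p,r=tcp(G0+[0,0,30],37)
t=line(p,r,5,2)
f=follow(state()["qpos"],t)
print(f[-1]); rows(t)
E
```

```text
(array([-0.40927238,  0.51037197, -0.1197963 ,  2.54553674,  2.55787737,
        0.59753217, -1.40810953]), np.float64(4.484728600460547e-09), 2.1653693549899493e-11)
[[[-0.0,0.0149,0.0112,-0.0,0.0,-0.0],[-0.0,0.0298,0.0225,-0.0,0.0,-0.0],[-0.0,0.0447,0.0337,-0.0,0.0,-0.0],[-0.0,0.0596,0.0449,-0.0,0.0,-0.0],[-0.0,0.0745,0.0562,-0.0,0.0,-0.0],[-0.0,0.0745,0.0562,-0.0,0.0,-0.0],[-0.0,0.0745,0.0562,-0.0,0.0,-0.0]]]
```

Emit:
send_rows:
  rows:
    - [[0, 0.0149, 0.0112, 0, 0, 0], [0, 0.0298, 0.0225, 0, 0, 0], [0, 0.0447, 0.0337, 0, 0, 0], [0, 0.0596, 0.0449, 0, 0, 0], [0, 0.0745, 0.0562, 0, 0, 0], [0, 0.0745, 0.0562, 0, 0, 0], [0, 0.0745, 0.0562, 0, 0, 0]]
  gripper: 66

```text
time: 5.45
tool_pos: [404.0, 105.2, 179.5]
ee_rot: [0.618, 0.645, -0.332, -0.303]
ft_force: [0.5, 0.2, 0.7]
finger_gap: 0.772
```

```bash
python3 - <<'E'
from mv import *
show()
for n in("side","top"):
    im=capture(n);cv2.imwrite(f"pics/{n}2.png",im[:,:,::-1])
a=cv2.imread("pics/side2.png")[155:245,200:300];b=cv2.imread("pics/top2.png")[160:250,195:295]
cv2.imwrite("pics/c2.png",np.hstack([cv2.resize(a,None,fx=4,fy=4,interpolation=2),cv2.resize(b,None,fx=4,fy=4,interpolation=2)])[:, :800])
E
```

```text
t 5.45 p [404.  105.2 179.5] cmd [404.3 108.6 179.6] roterr [ 0.008 -0.006  0.021] app [ 0.596  0.015 -0.803] x [-0.053  0.998 -0.02 ] q [-0.422  0.504 -0.116  2.553  2.513  0.594 -1.374] F [0.5 0.2 0.7] M [ 0.04  0.61 -0.03] gap 65.9
```

View pics/c2.png

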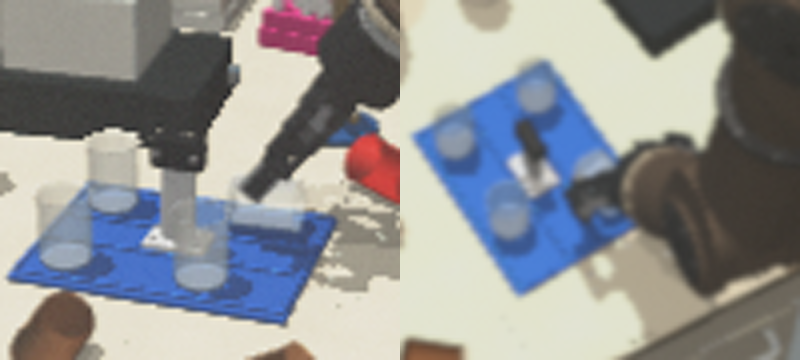

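```bash
python3 - <<'E'
from sim import *
from tgt import *
q=state()["qpos"]
for tl in(30,32,34,36):
  for lift in(30,0):
    p,r=tcp(G0+[0,0,lift],tl); t=line(p,r,4); x=follow(q,t)[-1]
    print(tl,lift,x[0].round(3),round(x[1],1))
# place
Gp=np.array([512,115,45.])
for tl in (40,44,48,52):
  for roll in(0,np.pi):
    p,r=tcp(Gp,tl,.06,roll); x=ik(p,r,np.array([-.4,.5,-.1,2.5,2.55,.6+.2,-1.4+roll]),.01)
    print("place",tl,roll>0,x[0].round(3),round(x[1],1))
E
```

```text
Traceback (most recent call last):
  File "sim.py", line 5, in follow
    q,e,a=ik(p,r,q,reg);out.append((q,e,a))
          ~~^^^^^^^^^^^
  File "ik.py", line 8, in ik
    s=least_squares(f,np.clip(seed,LO+.01,HI-.01),bounds=(LO+.02,HI-.02))
ValueError: Initial guess is outside of provided bounds
```

```bash
sed -i 's/np.clip(seed,LO+.01,HI-.01)/np.clip(seed,LO+.021,HI-.021)/' ik.py; cat > t.py <<'E'
from sim import *
from tgt import *
q=state()["qpos"]
for tl in(30,32,34,36):
  for lift in(30,0):
    p,r=tcp(G0+[0,0,lift],tl); t=line(p,r,4); x=follow(q,t)[-1]
    print(tl,lift,x[0].round(3),round(x[1],1))
# place
Gp=np.array([512,115,45.])
for tl in (40,44,48,52):
  for roll in(0,np.pi):
    p,r=tcp(Gp,tl,.06,roll); x=ik(p,r,np.array([-.4,.5,-.1,2.5,2.55,.6+.2,-1.4+roll]),.01)
    print("place",tl,roll>0,x[0].round(3),round(x[1],1))
E
python3 t.py
```

```text
30 30 [-0.444  0.452 -0.028  2.471  2.463  0.34  -1.274] 0.0
30 0 [-0.39   0.538 -0.097  2.48   2.53   0.439 -1.344] 0.0
32 30 [-0.424  0.464 -0.069  2.494  2.489  0.415 -1.311] 0.0
32 0 [-0.382  0.554 -0.124  2.504  2.55   0.514 -1.376] 0.0
34 30 [-0.411  0.479 -0.101  2.518  2.512  0.49  -1.348] 0.0
34 0 [-0.378  0.572 -0.145  2.528  2.567  0.591 -1.407] 0.0
36 30 [-0.394  0.497 -0.141  2.541  2.522  0.57  -1.371] 0.0
36 0 [-0.339  0.597 -0.214  2.547  2.545  0.681 -1.394] 0.0
place 40 False [-0.324  0.594 -0.235  2.55   2.548  0.755 -1.392] 0.0
place 40 True [-0.32   0.595 -0.242  2.55   2.544  0.757  1.754] 0.0
place 44 False [ 0.235  0.897 -1.036  2.55   2.251  1.249 -0.892] 0.1
place 44 True [ 0.24   0.904 -1.046  2.55   2.248  1.257  2.257] 0.2
place 48 False [ 0.327  1.125 -1.25   2.55   2.252  1.535 -0.73 ] 11.3
place 48 True [ 0.326  1.126 -1.25   2.55   2.252  1.536  2.411] 11.5
place 52 False [ 0.305  1.205 -1.25   2.55   2.32   1.656 -0.723] 23.8
place 52 True [ 0.304  1.206 -1.25   2.55   2.32   1.658  2.419] 23.8
```

```bash
python3 - <<'E'
from sim import *
from tgt import *
p,r=tcp([495,114,60],32)
t=line(p,r,3,2); rows(t)
E
```

```text
[[[-0.0,-0.0001,-0.0061,0.0185,0.0,-0.0],[-0.0,-0.0002,-0.0122,0.037,0.0,-0.0],[-0.0,-0.0003,-0.0184,0.0555,0.0,-0.0],[-0.0,-0.0003,-0.0184,0.0555,0.0,-0.0],[-0.0,-0.0003,-0.0184,0.0555,0.0,-0.0]]]
```

Emit:
send_rows:
  rows:
    - [[0, -0.0001, -0.0061, 0.0185, 0, 0], [0, -0.0002, -0.0122, 0.037, 0, 0], [0, -0.0003, -0.0184, 0.0555, 0, 0], [0, -0.0003, -0.0184, 0.0555, 0, 0], [0, -0.0003, -0.0184, 0.0555, 0, 0]]

```text
time: 6.18
tool_pos: [414.5, 106.1, 187.7]
ee_rot: [0.604, 0.63, -0.359, -0.33]
ft_force: [-0.1, 1.0, -0.6]
finger_gap: 0.775
```

```bash
python3 - <<'E'
from sim import *
from tgt import *
show()
q=state()["qpos"]
p0,r0=tcp([495,114,34],32)
f=follow(q,[(p0+[0,0,10],r0),(p0,r0)]);print(f[-1][0].round(2))
q=f[-1][0]
# path: lift, roll with heading
for ph in(40,60,70):
  qq=q.copy();
  W=[]
  n=24
  for k in range(1,n+1):
    u=k/n; tl=32+24*u; psi=.06+np.radians(ph)*u
    r=Rt(np.radians(tl),psi)*R.from_rotvec([0,-np.pi*u,0])
    Gk=np.array([495,114,34])+[ -10*u, 0,90*min(1,u*4)]
    W.append((Gk-151*r.as_matrix()[:,1],r))
  W.append((W[-1][0]-[0,0,90],W[-1][1]))
  F=follow(qq,W)
  print(ph)
  for x in F[3::4]+[F[-1]]: print(x[0].round(2),round(x[1],1),round(x[2],3))
E
```

```text
t 6.17 p [414.5 106.1 187.7] cmd [415.1 109.2 188.1] roterr [ 0.007 -0.004  0.019] app [ 0.524  0.013 -0.852] x [-0.053  0.998 -0.018] q [-0.445  0.459 -0.043  2.494  2.454  0.403 -1.279] F [-0.1  1.  -0.6] M [-0.03  0.6   0.  ] gap 66.2
[-0.38  0.54 -0.12  2.5   2.53  0.5  -1.36]
40
[-0.45  0.38  0.01  2.54  2.78  0.42 -0.93] 0.0 0.0
[-0.05  0.34 -0.38  2.55  2.75  0.46 -0.18] 0.2 0.0
[ 0.67  0.67 -1.23  2.55  2.37  0.72  1.05] 0.8 0.002
[ 0.79  0.75 -1.25  2.55  2.56  0.66  1.65] 7.4 0.015
[ 0.9   0.85 -1.25  2.55  2.76  0.59  2.22] 6.4 0.013
[ 0.98  0.92 -1.22  2.54  3.02  0.51  2.72] 0.0 0.0
[ 0.84  1.12 -0.97  2.55  3.23  0.72  2.72] 0.0 0.0
60
[-0.37  0.38 -0.03  2.54  2.88  0.42 -0.93] 0.0 0.0
[-0.12  0.33 -0.19  2.55  3.21  0.43 -0.46] 0.1 0.0
[ 0.17  0.39 -0.36  2.55  3.52  0.51  0.07] 0.0 0.0
[ 0.27  0.45 -0.3   2.53  3.95  0.62  0.47] 0.0 0.0
[ 0.34  0.52 -0.24  2.46  4.31  0.73  0.91] 0.0 0.0
[ 1.03  0.92 -1.13  2.35  4.44  0.14  1.61] 7.3 0.034
[ 0.89  1.03 -0.87  2.33  4.31  0.28  1.9 ] 0.0 0.0
70
[-0.34  0.38 -0.05  2.54  2.93  0.41 -0.94] 0.0 0.0
[-0.17  0.33 -0.07  2.55  3.45  0.43 -0.62] 0.0 0.0
[-0.05  0.38 -0.02  2.54  3.91  0.59 -0.21] 0.0 0.0
[0.06 0.46 0.04 2.49 4.28 0.75 0.27] 0.0 0.0
[ 0.98  0.83 -1.09  2.35  4.44  0.14  1.  ] 5.6 0.026
[ 0.99  0.96 -1.11  2.33  4.44  0.14  1.71] 32.0 0.152
[ 0.93  1.11 -0.97  2.29  4.44  0.14  1.87] 19.3 0.096
```

```bash
cat > t2.py <<'E'
from sim import *
from tgt import *
from ov import c2w
mid=(LO+HI)/2
def margin(q): return np.min(np.minimum(q-LO,HI-q)[[1,2,3,4,5,6]]*[1,1,2,1,1.5,1])
if __name__=="__main__":
  best=[]
  for lx in(-70,-55,-40):
   G=c2w([lx,-50,34])
   for ph in(20,35,45,55,65,-20):
    for tl in(50,56):
     for seed in([-.05,.5,0,2.45,3.9,.7,.5],[.5,.6,-.8,2.5,3,.7,2],[-.3,.5,0,2.5,3.3,.9,1.5],[.2,.6,-.4,2.4,3.6,1,1]):
      r=Rt(np.radians(tl),.06+np.radians(ph))*R.from_rotvec([0,-np.pi,0]);p=G-151*r.as_matrix()[:,1]
      x=ik(p,r,np.array(seed),.02)
      if x[1]<1: best.append((margin(x[0]),lx,ph,tl,x[0].round(2)))
  best.sort(key=lambda t:-t[0])
  for b in best[:16]:print(b)
E
python3 t2.py | tail -16
```

```text
(np.float64(0.29212101808162744), -70, 55, 56, array([ 0.92,  1.06, -0.92,  2.39,  3.81,  0.31,  2.35]))
(np.float64(0.278836536116037), -40, 45, 50, array([ 0.66,  0.88, -0.76,  2.43,  3.54,  0.51,  2.27]))
(np.float64(0.24520809761637175), -40, 45, 56, array([ 0.71,  0.97, -0.75,  2.45,  3.66,  0.62,  2.28]))
(np.float64(0.23980533243803662), -55, 55, 56, array([ 0.92,  1.08, -0.95,  2.36,  3.78,  0.28,  2.37]))
(np.float64(0.21716182458513003), -70, 55, 50, array([ 0.85,  0.96, -0.91,  2.39,  3.67,  0.26,  2.37]))
(np.float64(0.210670057513358), -55, 45, 50, array([ 0.66,  0.88, -0.75,  2.46,  3.54,  0.54,  2.28]))
(np.float64(0.20170042113560438), -40, 45, 50, array([ 0.17,  0.75, -0.12,  2.47,  3.98,  0.86,  1.71]))
(np.float64(0.1939070071371134), -70, 55, 50, array([ 0.27,  0.75, -0.14,  2.43,  4.27,  0.8 ,  1.66]))
(np.float64(0.19043418179648214), -40, 55, 56, array([ 0.92,  1.09, -0.97,  2.33,  3.76,  0.25,  2.38]))
(np.float64(0.17930002166717163), -40, 45, 50, array([0.04, 0.75, 0.06, 2.48, 4.03, 0.96, 1.63]))
(np.float64(0.17875835288493214), -55, 45, 56, array([ 0.71,  0.97, -0.74,  2.48,  3.66,  0.65,  2.3 ]))
(np.float64(0.1762401095684698), -70, 55, 56, array([ 0.33,  0.83, -0.14,  2.44,  4.28,  0.92,  1.75]))
(np.float64(0.17468715570216187), -55, 55, 50, array([ 0.26,  0.75, -0.14,  2.4 ,  4.29,  0.78,  1.62]))
(np.float64(0.1713483463033008), -55, 55, 50, array([ 0.84,  0.97, -0.93,  2.36,  3.65,  0.23,  2.38]))
(np.float64(0.1695859847636001), -40, 45, 56, array([ 0.23,  0.83, -0.12,  2.49,  4.  ,  1.01,  1.8 ]))
(np.float64(0.16653604561764546), -40, 45, 50, array([-0.04,  0.76,  0.16,  2.49,  4.06,  1.02,  1.59]))
```

```bash
cat > t3.py <<'E'
from t2 import *
def path(n,G0,G1,t0,t1,ph,off,lift):
    W=[]
    for k in range(1,n+1):
        u=k/n;tl=t0+(t1-t0)*u
        r=Rt(np.radians(tl),.06+np.radians(ph)*u)*R.from_rotvec([0,-np.pi*u,0])
        b=min(1,u*4,(1-u)*4)
        Gk=G0+(G1-G0)*u+np.array([*off,0])*np.sin(np.pi*u)+[0,0,lift]
        W.append((Gk-151*r.as_matrix()[:,1],r))
    return W
if __name__=="__main__":
  q=state()["qpos"]
  r0=Rt(np.radians(32),.06);a=r0.as_matrix()[:,1];Gs=np.array([495,114,34.]);p0=Gs-151*a
  f=follow(q,[(p0+[0,0,10],r0),(p0,r0)]+[(p0+[0,0,z],r0) for z in(20,40,60,80)]);q=f[-1][0];print(q.round(2))
  for lx in (-45,):
   for off in((0,0),(30,-20),(30,20),(50,0)):
    G1=c2w([lx,-50,34]);W=path(24,Gs,G1,32,55,45,off,80)
    W+=[(W[-1][0]-[0,0,z],W[-1][1]) for z in(20,40,60,80)]
    F=follow(q,W);print(off,max(x[1] for x in F),min(margin(x[0]) for x in F))
    for x in F[3::4]: print(x[0].round(2),round(x[1],1))
E
python3 t3.py | tail -40
python3 - <<'E'
from tgt import *
s=state();save(s["tool_pos"],R.from_quat(s["ee_rot"]))
p,r=tcp([495,114,34],32)
rows(line(p,r,3,3))
E
```

```text
(array([494.28932744, 113.48451103,  22.63581756]), [np.float64(0.07769893603881847), np.float64(0.07769893603927149)])
c z29 [490.03318559 125.53088014  29.        ] [491.89496493 114.83903374  29.        ]
mouth (array([463.5918279 , 112.29844069,  26.19847383]), [np.float64(1.3049516088959567), np.float64(1.3049516088960986)]) base (array([526.71858434, 112.85500224,  18.76940132]), [np.float64(2.001790074672536), np.float64(2.0017900746722668)])
a [627.04706633 122.12072886   6.        ] [623.48192554 126.2241355    6.        ]
c [618.68037271 224.84545123   6.        ] [617.05466425 225.3008611    6.        ]
b [510.91242377 214.38293385   6.        ] [507.15437928 216.77316561   6.        ]
[-0.6   0.31  0.15  2.47  2.3   0.23 -1.11]
(0, 0) 0.15308269670589472 0.040000000000000924
[-0.45  0.32  0.04  2.52  2.77  0.33 -0.88] 0.0
[-0.22  0.36 -0.14  2.55  3.01  0.46 -0.4 ] 0.2
[ 0.21  0.44 -0.54  2.55  3.05  0.54  0.35] 0.1
[ 0.35  0.51 -0.56  2.55  3.36  0.6   0.83] 0.0
[ 0.39  0.55 -0.47  2.53  3.72  0.66  1.23] 0.0
[ 0.43  0.6  -0.38  2.48  4.06  0.73  1.64] 0.0
[ 0.37  0.83 -
[... 770 characters left out ...]
87  0.33  2.52  4.09  1.3   1.61] 0.0
(50, 0) 0.010092047815606266 0.0849477724674772
[-0.42  0.35  0.03  2.46  2.79  0.3  -0.87] 0.0
[-0.31  0.39  0.02  2.46  3.21  0.4  -0.56] 0.0
[-0.26  0.43  0.08  2.48  3.56  0.55 -0.18] 0.0
[-0.23  0.48  0.18  2.5   3.82  0.73  0.29] 0.0
[-0.19  0.55  0.27  2.52  4.02  0.93  0.84] 0.0
[-0.13  0.62  0.34  2.52  4.21  1.11  1.43] 0.0
[-0.09  0.86  0.29  2.52  4.09  1.27  1.63] 0.0
[[[0.0016,0.0099,0.0056,-0.0015,0.0008,-0.004],[0.0031,0.0197,0.0113,-0.0029,0.0016,-0.0079],[0.0047,0.0296,0.0169,-0.0044,0.0024,-0.0119],[0.0047,0.0296,0.0169,-0.0044,0.0024,-0.0119],[0.0047,0.0296,0.0169,-0.0044,0.0024,-0.0119],[0.0047,0.0296,0.0169,-0.0044,0.0024,-0.0119]]]
```

Emit:
send_rows:
  rows:
    - [[0.0016, 0.0099, 0.0056, -0.0015, 0.0008, -0.004], [0.0031, 0.0197, 0.0113, -0.0029, 0.0016, -0.0079], [0.0047, 0.0296, 0.0169, -0.0044, 0.0024, -0.0119], [0.0047, 0.0296, 0.0169, -0.0044, 0.0024, -0.0119], [0.0047, 0.0296, 0.0169, -0.0044, 0.0024, -0.0119], [0.0047, 0.0296, 0.0169, -0.0044, 0.0024, -0.0119]]

```text
time: 6.92
tool_pos: [415.3, 109.2, 162.0]
ee_rot: [0.6, 0.637, -0.353, -0.333]
ft_force: [0.9, 0.5, 0.7]
finger_gap: 0.769
```

```bash
python3 - <<'E'
from mv import *
show()
for n in("side","top"):
    im=capture(n);cv2.imwrite(f"pics/{n}3.png",im[:,:,::-1])
a=cv2.imread("pics/side3.png")[165:245,215:295];b=cv2.imread("pics/top3.png")[165:245,205:285]
cv2.imwrite("pics/c3.png",np.hstack([cv2.resize(a,None,fx=5,fy=5,interpolation=2),cv2.resize(b,None,fx=5,fy=5,interpolation=2)])[:, :800])
E
```

```text
t 6.92 p [415.3 109.2 162. ] cmd [415.1 109.2 162.1] roterr [ 0.001  0.    -0.   ] app [ 0.528  0.032 -0.848] x [-0.06   0.998  0.   ] q [-0.381  0.539 -0.124  2.502  2.533  0.498 -1.358] F [0.9 0.5 0.7] M [-0.    0.51 -0.03] gap 65.7
```

View pics/c3.png

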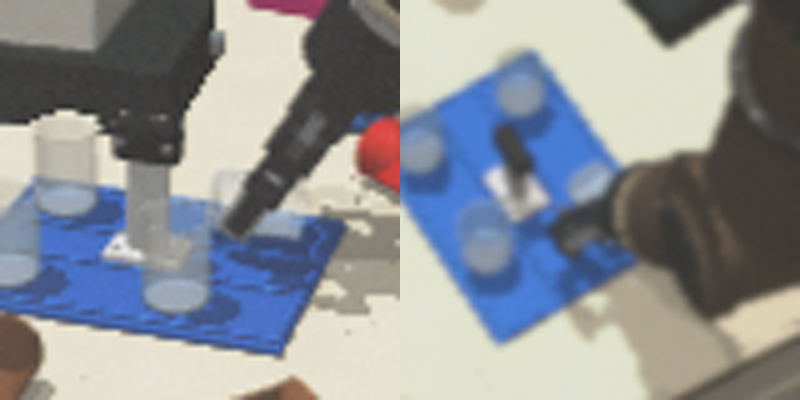

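Emit:
send_rows:
  rows:
    - [[0, 0, 0, 0, 0, 0], [0, 0, 0, 0, 0, 0], [0, 0, 0, 0, 0, 0], [0, 0, 0, 0, 0, 0]]
  gripper: 30

```text
time: 7.52
tool_pos: [415.2, 109.4, 162.2]
ee_rot: [0.599, 0.637, -0.353, -0.332]
ft_force: [-3.7, -0.5, 7.2]
finger_gap: 0.481
```

```bash
python3 - <<'E'
from mv import *
show()
for n in("side","top"):
    im=capture(n);cv2.imwrite(f"pics/{n}4.png",im[:,:,::-1])
a=cv2.imread("pics/side4.png")[165:245,215:295];b=cv2.imread("pics/top4.png")[165:245,205:285]
cv2.imwrite("pics/c4.png",np.hstack([cv2.resize(a,None,fx=5,fy=5,interpolation=2),cv2.resize(b,None,fx=5,fy=5,interpolation=2)])[:, :800])
E
```

```text
t 7.53 p [415.2 109.4 162.2] cmd [415.1 109.2 162.1] roterr [ 0.    -0.    -0.001] app [ 0.529  0.032 -0.848] x [-0.06   0.998  0.   ] q [-0.381  0.538 -0.125  2.502  2.533  0.499 -1.358] F [-3.7 -0.5  7.2] M [0.   0.35 0.02] gap 41.1
```

View pics/c4.png

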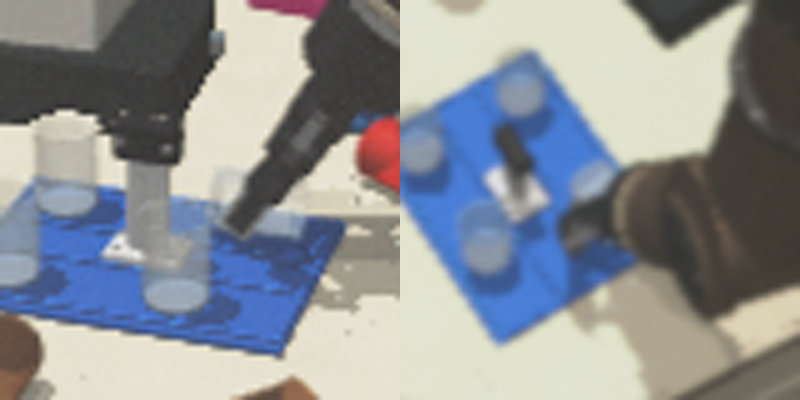

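```bash
python3 - <<'E'
from tgt import *
p,r=tcp([500,114,114],32)
rows(line(p,r,5,1))
E
```

```text
[[[-0.0001,-0.0174,-0.0124,0.0,0.0,-0.0],[-0.0002,-0.0348,-0.0248,0.0,0.0,-0.0],[-0.0003,-0.0522,-0.0373,0.0,0.0,-0.0],[-0.0003,-0.0695,-0.0497,0.0,0.0,-0.0],[-0.0004,-0.0869,-0.0621,0.0,0.0,-0.0],[-0.0004,-0.0869,-0.0621,0.0,0.0,-0.0]]]
```

Emit:
send_rows:
  rows:
    - [[0, -0.0174, -0.0124, 0, 0, 0], [0, -0.0348, -0.0248, 0, 0, 0], [0, -0.0522, -0.0373, 0, 0, 0], [0, -0.0695, -0.0497, 0, 0, 0], [0, -0.0869, -0.0621, 0, 0, 0], [0, -0.0869, -0.0621, 0, 0, 0]]

```text
time: 8.38
tool_pos: [420.5, 109.9, 242.7]
ee_rot: [0.6, 0.637, -0.352, -0.332]
ft_force: [-0.4, -0.2, -1.7]
finger_gap: 0.475
```

```bash
python3 - <<'E'
from mv import *
show()
for n in("side","top"):
    im=capture(n);cv2.imwrite(f"pics/{n}5.png",im[:,:,::-1])
a=cv2.imread("pics/side5.png")[145:225,215:295];b=cv2.imread("pics/top5.png")[165:245,205:285]
cv2.imwrite("pics/c5.png",np.hstack([cv2.resize(a,None,fx=5,fy=5,interpolation=2),cv2.resize(b,None,fx=5,fy=5,interpolation=2)])[:, :800])
E
tail -1 log.txt | wc -c; python3 fk2.py | tail -1
```

```text
t 8.38 p [420.5 109.9 242.7] cmd [420.1 109.2 242. ] roterr [-0.001  0.    -0.001] app [ 0.53   0.033 -0.847] x [-0.06   0.998  0.001] q [-0.598  0.313  0.152  2.458  2.297  0.219 -1.1  ] F [-0.4 -0.2 -1.7] M [-0.03  0.67  0.05] gap 40.6
304
[array([ 0., -0.,  0.]), array([ 0., -0., -0.]), array([ 0., -0., -0.]), array([-0.,  0., -0.]), array([ 0.,  0., -0.]), array([ 0.,  0., -0.]), array([ 0., -0.,  0.]), array([-0.,  0.,  0.]), array([-0.,  0.,  0.]), array([-0., -0.,  0.])] [6.730369402342474e-16, 3.682193206295147e-16, 3.682193206295147e-16, 2.2377260456559043e-16, 4.965068306494547e-16, 5.382005793715204e-16, 5.959374814064024e-16, 1.4946834900704541e-16, 6.206335383118183e-16, 4.509747244882934e-16]
```

View pics/c5.png

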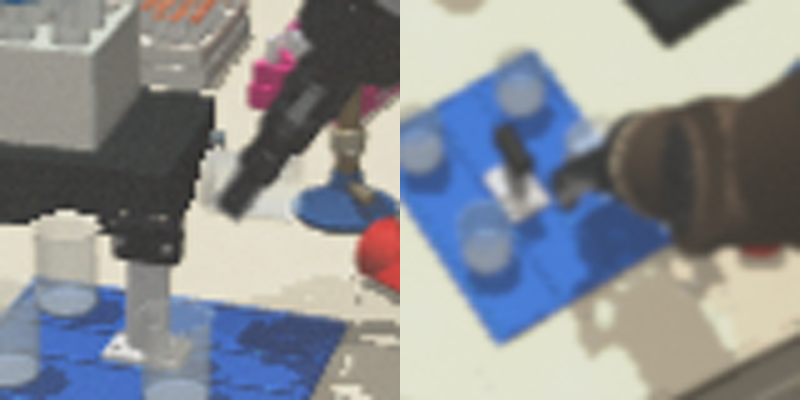

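```bash
sed -i 's/^print/#print/; s/^for nm,a,b/if 0:\n  for nm,a,b/' ov.py; sed -n 1,12p ov.py; python3 - <<'E'
from ov import *
s=state();r=R.from_quat(s["ee_rot"]);a=r.as_matrix()[:,1];G=s["tool_pos"]+151*a;print(G)
ims=[]
for d in(22,28):
    ax=np.array([-.998,-.06,.035]);b=G+[0,0,-5]-d*ax
    draw([(b,ax)],"side","pics/side5.png",(240,160,50,40),8,"pics/a.png");draw([(b,ax)],"top","pics/top5.png",(225,170,50,40),8,"pics/b.png")
    ims.append(np.hstack([cv2.imread("pics/a.png"),cv2.imread("pics/b.png")]))
cv2.imwrite("pics/ov5.png",np.vstack(ims)[:600])
E
```

```text
from h import *
S=lambda p:(np.array(p)/6+[180,165]); T=lambda p:(np.array(p)/6+[165,160])
#print(tri(S((520,248)),T((489,277))))
#print("c z29",onz("side",S((520,248)),29),onz("top",T((489,277)),29))
#print("mouth",tri(S((573,250)),T((513,312))),"base",tri(S((467,245)),T((466,239))))
if 0:
  for nm,a,b in(("a",(288,240),(387,148)),("c",(218,325),(266,215)),("b",(420,355),(348,337))):
    print(nm,onz("side",S(a),6),onz("top",T(b),6))
car=np.array([548.2,169.5]);yaw=.083
def c2w(p): 
    p=np.array(p,float);c,s=np.cos(yaw),np.sin(yaw);return np.array([car[0]+c*p[0]-s*p[1],car[1]+s*p[0]+c*p[1],p[2]])
def w2c(p):
[499.81905063 114.56496489 113.45779277]
```

View pics/ov5.png

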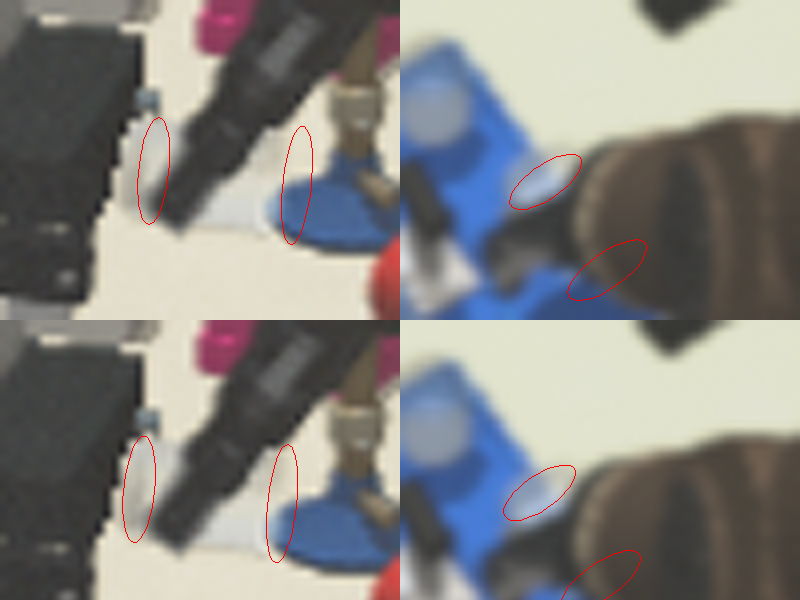

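```bash
cat > p2.py <<'E'
from t2 import *
from tgt import *
from ov import c2w
N=27
_p,_r=tcp([500,114,114],32)
ax0=np.array([-.998,-.06,.035]);ax0/=np.linalg.norm(ax0)
Gt=np.array([0,151.,0])
axT=_r.inv().apply(ax0); baseT=Gt+_r.inv().apply(np.array([0,0,-5.]))-28*axT
BASE1=c2w([-45,-50,6])
T1,PH=56,45
def fin(basez,tilt=T1,ph=PH,xy=None):
    r=Rt(np.radians(tilt),.06+np.radians(ph))*R.from_rotvec([0,-np.pi,0])
    b=np.array([*(BASE1[:2] if xy is None else xy),basez]);return b-r.apply(baseT),r
def wp(k):
    u=k/N;pf,rf=fin(6);Gf=pf+rf.apply(Gt)
    tl=32+(T1-32)*u
    r=Rt(np.radians(tl),.06+np.radians(PH)*u)*R.from_rotvec([0,-np.pi*u,0])
    G0=np.array([500,114,114.]);Gk=G0+(np.array([*Gf[:2],124])-G0)*u+np.array([35,-20,0])*np.sin(np.pi*u)
    return Gk-r.apply(Gt),r
E
python3 - <<'E'
from p2 import *
print("final axis",fin(6)[1].apply(axT).round(3),"G local",fin(6)[0]+fin(6)[1].apply(Gt))
s=state();save(s["tool_pos"],R.from_quat(s["ee_rot"]))
W=[wp(k) for k in range(1,N+1)];W+=[(fin(z)) for z in(80,50,30,10,6)]
F=follow(s["qpos"],W);
for x in F[2::3]: print(x[0].round(2),round(x[1],1))
print(min(margin(x[0]) for x in F),max(np.abs(np.diff([x[0] for x in F[:27]],axis=0)).max(0)*8))
rows(W[:9]+[W[8]])
E
```

```text
final axis [-0. -0.  1.] G local [504.18240108 112.20160294  34.17449735]
[-0.44  0.33  0.04  2.47  2.65  0.28 -0.96] 0.0
[-0.32  0.35 -0.01  2.48  2.97  0.34 -0.78] 0.0
[-0.24  0.37 -0.01  2.49  3.26  0.42 -0.57] 0.0
[-0.19  0.4   0.03  2.5   3.5   0.52 -0.32] 0.0
[-0.17  0.43  0.09  2.51  3.7   0.63 -0.02] 0.0
[-0.15  0.46  0.16  2.52  3.86  0.75  0.31] 0.0
[-0.13  0.5   0.22  2.53  4.    0.88  0.67] 0.0
[-0.1   0.55  0.26  2.53  4.12  0.99  1.05] 0.0
[-0.07  0.59  0.29  2.53  4.23  1.1   1.44] 0.0
[-0.05  0.8   0.26  2.53  4.12  1.23  1.61] 0.0
0.07321035408366505 1.0362796532397258
[[[-0.0074,0.002,-0.0022,-0.011,-0.0894,-0.0091],[-0.0142,0.0046,-0.004,-0.0225,-0.179,-0.0175],[-0.0211,0.0071,-0.0057,-0.0352,-0.2683,-0.0248],[-0.0279,0.0097,-0.0074,-0.049,-0.3574,-0.031],[-0.0347,0.0123,-0.009,-0.0639,-0.4463,-0.0361],[-0.0414,0.0148,-0.0103,-0.0798,-0.5349,-0.0399],[-0.048,0.0172,-0.0115,-0.0969,-0.6232,-0.0424],[-0.0544,0.0194,-0.0124,-0.1151,-0.7112,-0.0434],[-0.0606,0.0216,-0.013,-0.1343,-0.7988,-0.0429],[-0.0606,0.0216,-0.013,-0.1343,-0.7988,-0.0429]]]
```

Emit:
send_rows:
  rows:
    - [[-0.0074, 0.002, -0.0022, -0.011, -0.0894, -0.0091], [-0.0142, 0.0046, -0.004, -0.0225, -0.179, -0.0175], [-0.0211, 0.0071, -0.0057, -0.0352, -0.2683, -0.0248], [-0.0279, 0.0097, -0.0074, -0.049, -0.3574, -0.031], [-0.0347, 0.0123, -0.009, -0.0639, -0.4463, -0.0361], [-0.0414, 0.0148, -0.0103, -0.0798, -0.5349, -0.0399], [-0.048, 0.0172, -0.0115, -0.0969, -0.6232, -0.0424], [-0.0544, 0.0194, -0.0124, -0.1151, -0.7112, -0.0434], [-0.0606, 0.0216, -0.013, -0.1343, -0.7988, -0.0429], [-0.0606, 0.0216, -0.013, -0.1343, -0.7988, -0.0429]]

```text
time: 9.72
tool_pos: [439.5, 64.7, 232.2]
ee_rot: [0.288, 0.76, -0.562, 0.152]
ft_force: [0.1, -0.2, -0.6]
finger_gap: 0.481
```

```bash
python3 - <<'E'
from p2 import *
show()
s=state();save(s["tool_pos"],R.from_quat(s["ee_rot"]))
W=[wp(k) for k in range(10,19)]
rows(W+[W[8]])
E
```

```text
t 9.72 p [439.5  64.7 232.2] cmd [439.6  65.4 233. ] roterr [ 0.001  0.003 -0.002] app [ 0.608  0.203 -0.767] x [-0.788  0.267 -0.554] q [-0.234  0.372 -0.012  2.493  3.255  0.421 -0.568] F [ 0.1 -0.2 -0.6] M [-0.25  0.7   0.  ] gap 41.1
[[[-0.0025,0.0005,0.0046,-0.0158,-0.0899,0.0046],[-0.0041,0.0014,0.0103,-0.0308,-0.1778,0.0097],[-0.0053,0.002,0.0158,-0.0454,-0.2656,0.0166],[-0.0061,0.0025,0.021,-0.0598,-0.353,0.0252],[-0.0064,0.0028,0.026,-0.0737,-0.4402,0.0355],[-0.0062,0.003,0.0307,-0.0871,-0.5271,0.0477],[-0.0056,0.0029,0.0353,-0.1,-0.6136,0.0617],[-0.0046,0.0027,0.0395,-0.1121,-0.6997,0.0776],[-0.0032,0.0024,0.0435,-0.1235,-0.7853,0.0954],[-0.0032,0.0024,0.0435,-0.1235,-0.7853,0.0954]]]
```

Emit:
send_rows:
  rows:
    - [[-0.0025, 0.0005, 0.0046, -0.0158, -0.0899, 0.0046], [-0.0041, 0.0014, 0.0103, -0.0308, -0.1778, 0.0097], [-0.0053, 0.002, 0.0158, -0.0454, -0.2656, 0.0166], [-0.0061, 0.0025, 0.021, -0.0598, -0.353, 0.0252], [-0.0064, 0.0028, 0.026, -0.0737, -0.4402, 0.0355], [-0.0062, 0.003, 0.0307, -0.0871, -0.5271, 0.0477], [-0.0056, 0.0029, 0.0353, -0.1, -0.6136, 0.0617], [-0.0046, 0.0027, 0.0395, -0.1121, -0.6997, 0.0776], [-0.0032, 0.0024, 0.0435, -0.1235, -0.7853, 0.0954], [-0.0032, 0.0024, 0.0435, -0.1235, -0.7853, 0.0954]]

```text
time: 10.98
tool_pos: [439.8, 34.1, 222.2]
ee_rot: [-0.051, 0.559, -0.541, 0.627]
ft_force: [-0.1, -0.5, -0.2]
finger_gap: 0.483
```

```bash
python3 - <<'E'
from p2 import *
show()
s=state();save(s["tool_pos"],R.from_quat(s["ee_rot"]))
W=[wp(k) for k in range(19,28)]
print("G",W[-1][0]+W[-1][1].apply(Gt),"base",W[-1][0]+W[-1][1].apply(baseT))
rows(W+[W[8]]*2)
E
```

```text
t 10.97 p [439.8  34.1 222.2] cmd [439.4  33.7 221.7] roterr [0.001 0.002 0.   ] app [ 0.621  0.409 -0.669] x [-0.209 -0.735 -0.644] q [-0.148  0.463  0.158  2.522  3.862  0.752  0.308] F [-0.1 -0.5 -0.2] M [-0.49  0.71 -0.06] gap 41.3
G [504.18240108 112.20160294 124.        ] base [507.50015029 115.94141308  95.82550265]
[[[0.0049,-0.0014,-0.0007,-0.0066,-0.0876,0.0158],[0.0087,-0.0028,-0.0016,-0.0111,-0.1737,0.0326],[0.0124,-0.0042,-0.0029,-0.0138,-0.2595,0.0501],[0.0159,-0.0056,-0.0044,-0.0147,-0.345,0.0683],[0.0194,-0.007,-0.0062,-0.0137,-0.4302,0.0873],[0.0228,-0.0083,-0.0081,-0.0108,-0.5151,0.1068],[0.026,-0.0096,-0.0102,-0.0057,-0.5995,0.1268],[0.0292,-0.0107,-0.0123,0.0014,-0.6834,0.1472],[0.0322,-0.0117,-0.0144,0.0109,-0.7669,0.1681],[0.0322,-0.0117,-0.0144,0.0109,-0.7669,0.1681],[0.0322,-0.0117,-0.0144,0.0109,-0.7669,0.1681]]]
```

Emit:
send_rows:
  rows:
    - [[0.0049, -0.0014, -0.0007, -0.0066, -0.0876, 0.0158], [0.0087, -0.0028, -0.0016, -0.0111, -0.1737, 0.0326], [0.0124, -0.0042, -0.0029, -0.0138, -0.2595, 0.0501], [0.0159, -0.0056, -0.0044, -0.0147, -0.345, 0.0683], [0.0194, -0.007, -0.0062, -0.0137, -0.4302, 0.0873], [0.0228, -0.0083, -0.0081, -0.0108, -0.5151, 0.1068], [0.026, -0.0096, -0.0102, -0.0057, -0.5995, 0.1268], [0.0292, -0.0107, -0.0123, 0.0014, -0.6834, 0.1472], [0.0322, -0.0117, -0.0144, 0.0109, -0.7669, 0.1681], [0.0322, -0.0117, -0.0144, 0.0109, -0.7669, 0.1681], [0.0322, -0.0117, -0.0144, 0.0109, -0.7669, 0.1681]]

```text
time: 12.35
tool_pos: [421.5, 18.7, 208.9]
ee_rot: [-0.273, 0.104, -0.339, 0.894]
ft_force: [-0.3, 0.4, -1.5]
finger_gap: 0.48
```

```bash
cat > look.py <<'E'
from p2 import *
from ov import draw
def look(i,sb,tb,k=8,bks=None):
    show();s=state();r=R.from_quat(s["ee_rot"])
    b=s["tool_pos"]+r.apply(baseT);a=r.apply(axT);print("base",b.round(1),"axis",a.round(3))
    for n in("side","top"):
        im=capture(n);cv2.imwrite(f"pics/{n}{i}.png",im[:,:,::-1])
    bks=[(b,a)] if bks is None else bks
    draw(bks,"side",f"pics/side{i}.png",sb,k,"pics/a.png");draw(bks,"top",f"pics/top{i}.png",tb,k,"pics/b.png")
    draw([],"side",f"pics/side{i}.png",sb,k,"pics/a0.png");draw([],"top",f"pics/top{i}.png",tb,k,"pics/b0.png")
    I=lambda n:cv2.imread(f"pics/{n}.png")
    cv2.imwrite(f"pics/l{i}.png",np.vstack([np.hstack([I("a0"),I("b0")]),np.hstack([I("a"),I("b")])])[:600,:800])
E
python3 - <<'E'
from look import *
look(6,(235,150,50,37),(215,160,50,37))
E
```

```text
t 12.35 p [421.5  18.7 208.9] cmd [421.1  18.6 208.5] roterr [-0.     0.001 -0.   ] app [ 0.55   0.62  -0.559] x [ 0.748 -0.664 -0.001] q [-0.076  0.59   0.298  2.528  4.228  1.098  1.431] F [-0.3  0.4 -1.5] M [-0.72  0.59  0.  ] gap 41.0
base [507.8 116.1  96.3] axis [ 0. -0.  1.]
```

View pics/l6.png

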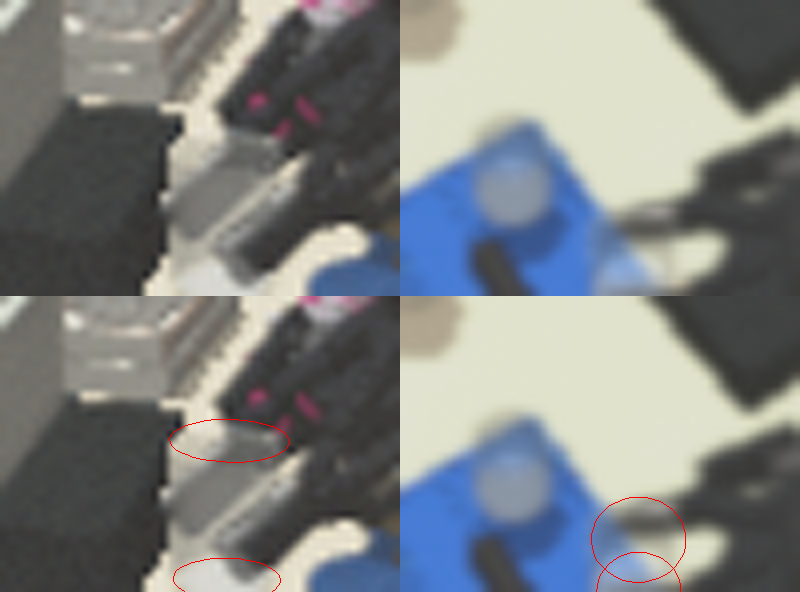

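```bash
python3 - <<'E'
from look import *
s=state();save(s["tool_pos"],R.from_quat(s["ee_rot"]))
p,r=fin(10)
print("G local",fin(6)[0]+fin(6)[1].apply(Gt))
t=line(p,r,7,1);print(follow(s["qpos"],t)[-1][0].round(2));rows(t)
E
```

```text
G local [504.18240108 112.20160294  34.17449735]
[-0.04  0.86  0.26  2.53  4.1   1.27  1.66]
[[[-0.0,0.0092,-0.0137,-0.0,0.0001,-0.0],[-0.0001,0.0183,-0.0274,-0.0001,0.0003,-0.0001],[-0.0001,0.0275,-0.0411,-0.0001,0.0004,-0.0001],[-0.0001,0.0366,-0.0548,-0.0001,0.0006,-0.0002],[-0.0001,0.0458,-0.0685,-0.0002,0.0007,-0.0002],[-0.0002,0.0549,-0.0822,-0.0002,0.0009,-0.0003],[-0.0002,0.0641,-0.0959,-0.0002,0.001,-0.0003],[-0.0002,0.0641,-0.0959,-0.0002,0.001,-0.0003]]]
```

Emit:
send_rows:
  rows:
    - [[0, 0.0092, -0.0137, 0, 0.0001, 0], [0, 0.0183, -0.0274, 0, 0.0003, 0], [0, 0.0275, -0.0411, 0, 0.0004, 0], [0, 0.0366, -0.0548, 0, 0.0006, 0], [0, 0.0458, -0.0685, 0, 0.0007, 0], [0, 0.0549, -0.0822, 0, 0.0009, 0], [0, 0.0641, -0.0959, 0, 0.001, 0], [0, 0.0641, -0.0959, 0, 0.001, 0]]

```text
time: 13.45
tool_pos: [421.4, 18.1, 121.8]
ee_rot: [-0.274, 0.103, -0.339, 0.894]
ft_force: [-0.4, 0.4, -0.2]
finger_gap: 0.481
```

```bash
python3 - <<'E'
from look import *
look(7,(225,165,66,50),(205,165,66,50),6)
E
```

```text
t 13.45 p [421.4  18.1 121.8] cmd [421.1  18.5 122.6] roterr [-0.    -0.001  0.001] app [ 0.549  0.621 -0.559] x [ 0.749 -0.662  0.001] q [-0.041  0.862  0.253  2.525  4.098  1.264  1.659] F [-0.4  0.4 -0.2] M [-0.69  0.59  0.06] gap 41.1
base [507.7 115.6   9.2] axis [-0.001  0.     1.   ]
```

View pics/l7.png

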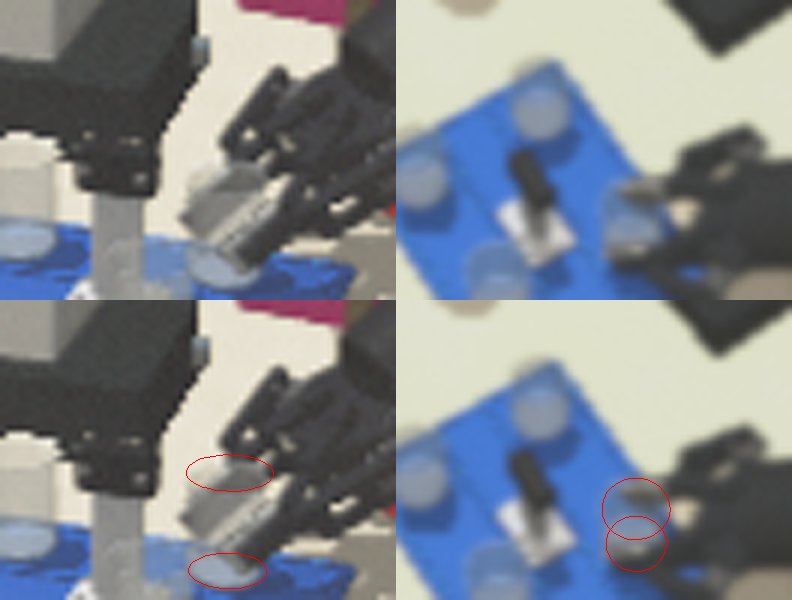

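```bash
python3 - <<'E'
from look import *
s=state();save(s["tool_pos"],R.from_quat(s["ee_rot"]))
p,r=fin(5.5)
rows(line(p,r,3,1))
E
```

```text
[[[-0.0001,0.0011,-0.0015,0.0001,0.0004,-0.0002],[-0.0003,0.0022,-0.0029,0.0001,0.0008,-0.0004],[-0.0004,0.0033,-0.0044,0.0002,0.0012,-0.0007],[-0.0004,0.0033,-0.0044,0.0002,0.0012,-0.0007]]]
```

Emit:
send_rows:
  rows:
    - [[-0.0001, 0.0011, -0.0015, 0, 0.0004, -0.0002], [-0.0003, 0.0022, -0.0029, 0, 0.0008, -0.0004], [-0.0004, 0.0033, -0.0044, 0, 0.0012, -0.0007], [-0.0004, 0.0033, -0.0044, 0, 0.0012, -0.0007]]

```text
time: 14.05
tool_pos: [420.9, 18.4, 120.6]
ee_rot: [-0.271, 0.102, -0.34, 0.895]
ft_force: [-10.9, -10.4, 27.1]
finger_gap: 0.476
```

Emit:
send_rows:
  rows:
    - [[0, -0.0016, 0.0023, 0, 0, 0], [0, -0.0016, 0.0023, 0, 0, 0]]

```text
time: 14.3
tool_pos: [421.2, 18.4, 121.3]
ee_rot: [-0.273, 0.103, -0.34, 0.894]
ft_force: [-4.2, -3.5, 9.8]
finger_gap: 0.482
```

```bash
python3 - <<'E'
from look import *
look(8,(225,165,66,50),(205,165,66,50),6)
E
```

```text
t 14.3 p [421.2  18.4 121.3] cmd [421.1  18.5 118.1] roterr [ 0.002 -0.001 -0.001] app [ 0.552  0.621 -0.557] x [ 0.748 -0.664  0.002] q [-0.041  0.865  0.252  2.526  4.093  1.269  1.663] F [-4.2 -3.5  9.8] M [ 0.15 -0.12  0.03] gap 41.1
base [507.9 115.9   8.9] axis [-0.003 -0.001  1.   ]
```

View pics/l8.png

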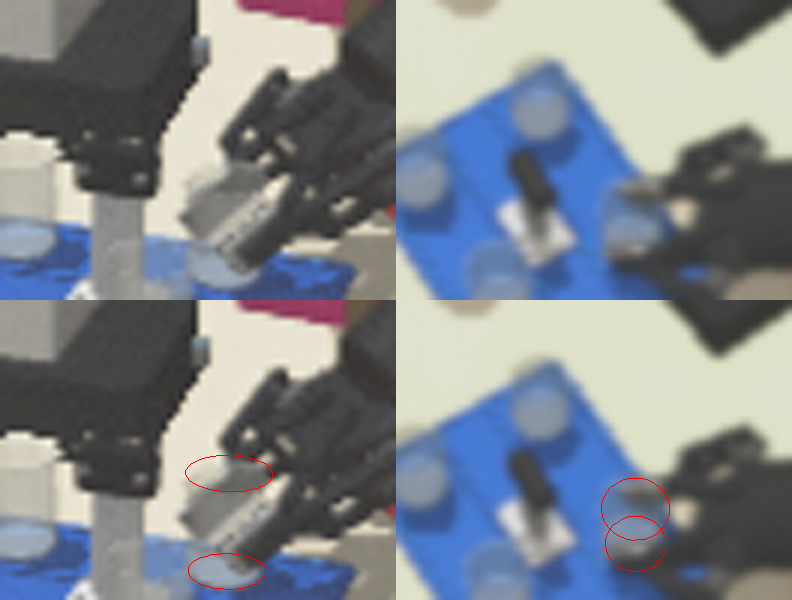

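Emit:
send_rows:
  rows:
    - [[0, -0.0007, 0.001, 0, 0, 0], [0, -0.0007, 0.001, 0, 0, 0]]

```text
time: 14.65
tool_pos: [421.2, 18.4, 121.5]
ee_rot: [-0.273, 0.103, -0.339, 0.894]
ft_force: [-1.8, -0.9, 4.3]
finger_gap: 0.48
```

Emit:
send_rows:
  rows:
    - [[0, 0, 0, 0, 0, 0], [0, 0, 0, 0, 0, 0], [0, 0, 0, 0, 0, 0], [0, 0, 0, 0, 0, 0]]
  gripper: 60

```text
time: 15.15
tool_pos: [421.1, 18.5, 121.3]
ee_rot: [-0.273, 0.103, -0.339, 0.894]
ft_force: [0.5, -0.0, 0.2]
finger_gap: 0.705
```

```bash
python3 - <<'E'
from look import *
look(9,(225,165,66,50),(205,165,66,50),6)
E
```

```text
t 15.15 p [421.1  18.5 121.3] cmd [421.1  18.5 118.1] roterr [ 0.    -0.001 -0.   ] app [ 0.55   0.62  -0.559] x [ 0.749 -0.663  0.001] q [-0.041  0.864  0.252  2.526  4.094  1.266  1.662] F [ 0.5 -0.   0.2] M [-0.61  0.61  0.  ] gap 60.2
base [507.6 115.9   8.7] axis [-0.001  0.     1.   ]
```

View pics/l9.png

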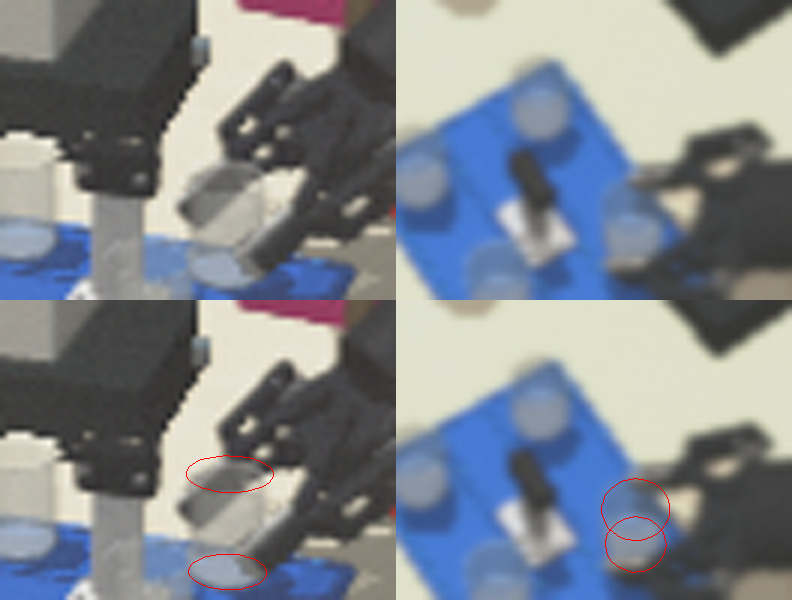

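```bash
cat > t4.py <<'E'
from look import *
print("burner",onz("top",(290,184),0),onz("side",(284,187),0),"redbk",onz("top",(277,208),20))
q=state()["qpos"];s=state()
up=follow(q,[(s["tool_pos"]+[0,0,z],R.from_quat(s["ee_rot"])) for z in(20,40,60,80,95)])
q1=up[-1][0];print("up",q1.round(2),up[-1][1])
rd=Rt(0,.083)
cand=[]
for sd in([-.45,.5,.1,1.8,0,.9,1.2],[-.6,.4,.2,1.9,-.06,.85,1.2]):
    x=ik(np.array([548,169,330.]),rd,np.array(sd),.01);print(x[0].round(2),x[1]);cand.append(x[0])
q2=cand[0]
def jp(n):
    out=[]
    for k in range(1,n+1):
        u=k/n;v=q1+(q2-q1)*u;out.append(v)
    return out
J=jp(33)
for v in J[::3]:
    p,r=fk(v,o);a=r.as_matrix()[:,1];print(v.round(2),p.round(0),"tip",(p+173*a).round(0),a.round(2))
np.save("J.npy",np.array(J))
E
python3 t4.py
```

```text
burner [ 506.12638955 -104.80539017    0.        ] [ 503.76258577 -105.12595566    0.        ] redbk [428.33956813   5.91394647  20.        ]
up [-0.08  0.57  0.3   2.53  4.24  1.08  1.41] 0.004083023449645799
[-0.43  0.42  0.05  1.8  -0.03  0.92  1.29] 0.00023088824695081708
[-0.52  0.42  0.17  1.8  -0.09  0.92  1.35] 0.0005997938431043583
[-0.09  0.56  0.29  2.5   4.11  1.08  1.41] [449.  10. 224.] tip [559. 107. 132.] [ 0.64  0.56 -0.53]
[-0.12  0.55  0.27  2.44  3.72  1.06  1.4 ] [520. -19. 252.] tip [666.  39. 180.] [ 0.84  0.34 -0.42]
[-0.15  0.54  0.25  2.37  3.34  1.05  1.39] [571. -53. 285.] tip [736. -40. 235.] [ 0.95  0.07 -0.29]
[-0.18  0.52  0.22  2.3   2.95  1.03  1.37] [601. -86. 316.] tip [ 767. -120.  282.] [ 0.96 -0.2  -0.2 ]
[-0.22  0.51  0.2   2.24  2.56  1.02  1.36] [ 612. -112.  338.] tip [ 764. -190.  311.] [ 0.88 -0.45 -0.16]
[-0.25  0.5   0.18  2.17  2.17  1.    1.35] [ 609. -126.  348.] tip [ 735. -239.  314.] [ 0.73 -0.65 -0.2 ]
[-0.28  0.48  0.16  2.11  1.78  0.99  1.34] [ 596. -122.  345.] tip [ 692. -256.  291.] [ 0.55 -0.77 -0.31]
[-0.31  0.47  0.14  2.04  1.4   0.98  1.33] [580. -97. 333.] tip [ 645. -234.  249.] [ 0.37 -0.79 -0.49]
[-0.35  0.46  0.11  1.97  1.01  0.96  1.32] [566. -49. 318.] tip [ 603. -169.  200.] [ 0.22 -0.7  -0.68]
[-0.38  0.45  0.09  1.91  0.62  0.95  1.31] [555.  20. 310.] tip [573. -66. 161.] [ 0.1  -0.5  -0.86]
[-0.41  0.43  0.07  1.84  0.23  0.93  1.3 ] [550. 106. 315.] tip [554.  69. 146.] [ 0.03 -0.22 -0.98]
```

```bash
cat >> t4.py <<'E'
print("----")
J=[]
n=36
for k in range(1,n+1):
    u=k/n;b=np.sin(np.pi*u)
    u5=u;v=q1+(q2-q1)*u; v[5]-=.55*b; v[1]-=.22*b; v[3]=q1[3]+(q2[3]-q1[3])*u+.02*b
    J.append(v)
J=np.array(J);np.save("J.npy",J)
P=[fk(v,o) for v in J]
dr=[ (P[i][1].inv()*P[i+1][1]).magnitude()*57.3 for i in range(n-1)];dp=[np.linalg.norm(P[i][0]-P[i+1][0]) for i in range(n-1)]
print(max(dr),max(dp))
for v,(p,r) in list(zip(J,P))[::3]:
    a=r.as_matrix()[:,1];print(v.round(2),p.round(0),"tip",(p+173*a).round(0),a.round(2))
E
python3 t4.py | sed -n '/----/,$p'
python3 - <<'E'
from look import *
s=state();save(s["tool_pos"],R.from_quat(s["ee_rot"]))
p=s["tool_pos"]+[0,0,95]
rows(line(p,R.from_quat(s["ee_rot"]),7,1))
E
```

```text
----
6.786736030592686 27.13471953367522
[-0.09  0.54  0.29  2.51  4.12  1.03  1.41] [444.   7. 224.] tip [552. 100. 127.] [ 0.63  0.54 -0.56]
[-0.12  0.48  0.27  2.45  3.77  0.88  1.4 ] [498. -30. 254.] tip [636.  20. 162.] [ 0.79  0.29 -0.53]
[-0.15  0.41  0.25  2.4   3.41  0.74  1.39] [533. -61. 289.] tip [683. -51. 203.] [ 0.87  0.06 -0.49]
[-0.17  0.36  0.23  2.34  3.06  0.62  1.38] [552. -80. 321.] tip [ 702. -102.  239.] [ 0.87 -0.12 -0.48]
[-0.2   0.32  0.21  2.28  2.7   0.53  1.37] [563. -86. 347.] tip [ 709. -128.  263.] [ 0.84 -0.24 -0.48]
[-0.23  0.29  0.19  2.22  2.34  0.47  1.36] [573. -80. 367.] tip [ 711. -133.  279.] [ 0.8  -0.31 -0.51]
[-0.26  0.27  0.17  2.16  1.99  0.45  1.35] [582. -66. 381.] tip [ 714. -126.  287.] [ 0.76 -0.35 -0.55]
[-0.29  0.27  0.15  2.1   1.63  0.47  1.34] [590. -47. 389.] tip [ 712. -111.  285.] [ 0.71 -0.37 -0.6 ]
[-0.32  0.29  0.13  2.04  1.28  0.52  1.33] [594. -23. 386.] tip [702. -89. 268.] [ 0.63 -0.38 -0.68]
[-0.35  0.31  0.11  1.97  0.92  0.6   1.32] [591.  10. 373.] tip [678. -54. 238.] [ 0.5  -0.37 -0.78]
[-0.38  0.35  0.09  1.91  0.56  0.71  1.31] [580.  56. 354.] tip [639.   6. 199.] [ 0.34 -0.29 -0.9 ]
[-0.41  0.39  0.07  1.84  0.21  0.84  1.3 ] [562. 118. 336.] tip [586.  94. 167.] [ 0.14 -0.14 -0.98]
[[[0.0,-0.0101,0.015,0.0,0.0,0.0],[0.0,-0.0202,0.03,0.0,0.0,0.0],[0.0,-0.0303,0.045,0.0,0.0,0.0],[0.0001,-0.0405,0.06,0.0,0.0,0.0],[0.0001,-0.0506,0.075,0.0,0.0,0.0],[0.0001,-0.0607,0.09,0.0,0.0,0.0],[0.0001,-0.0708,0.105,0.0,0.0,0.0],[0.0001,-0.0708,0.105,0.0,0.0,0.0]]]
```

Emit:
send_rows:
  rows:
    - [[0, -0.0101, 0.015, 0, 0, 0], [0, -0.0202, 0.03, 0, 0, 0], [0, -0.0303, 0.045, 0, 0, 0], [0, -0.0405, 0.06, 0, 0, 0], [0, -0.0506, 0.075, 0, 0, 0], [0, -0.0607, 0.09, 0, 0, 0], [0, -0.0708, 0.105, 0, 0, 0], [0, -0.0708, 0.105, 0, 0, 0]]

```text
time: 16.25
tool_pos: [421.1, 18.5, 217.1]
ee_rot: [-0.273, 0.102, -0.34, 0.894]
ft_force: [-0.4, 0.3, -0.6]
finger_gap: 0.703
```

```bash
cat > t5.py <<'E'
import sys
from look import *
J=np.load("J.npy");P=[fk(v,o) for v in J]
a,b=int(sys.argv[1]),int(sys.argv[2])
s=state();save(s["tool_pos"],R.from_quat(s["ee_rot"]))
print("expected q",J[a-1].round(2) if a else "","err",np.abs(P[a-1][0]-s["tool_pos"]).round(1) if a else "")
rows(P[a:b])
E
python3 - <<'E'
from look import *
b=np.array([*BASE1[:2],6.])
look(10,(200,165,90,50),(190,160,90,50),4,[(b,(0,0,1))])
E
python3 t4.py >/dev/null; python3 t5.py 0 12
```

```text
t 16.25 p [421.1  18.5 217.1] cmd [421.2  18.4 216.3] roterr [ 0.001 -0.001 -0.001] app [ 0.551  0.62  -0.558] x [ 0.749 -0.663  0.002] q [-0.073  0.564  0.294  2.526  4.241  1.08   1.413] F [-0.4  0.3 -0.6] M [-0.63  0.59  0.05] gap 60.1
base [507.8 115.9 104.7] axis [-0.003  0.     1.   ]
expected q  err 
[[[0.0266,-0.0695,0.1225,0.013,0.0351,-0.0653],[0.0519,-0.0717,0.1394,0.0256,0.0739,-0.1244],[0.0751,-0.0758,0.1553,0.0393,0.1163,-0.1796],[0.0959,-0.0815,0.1702,0.0542,0.1622,-0.2304],[0.1142,-0.088,0.1839,0.0703,0.2115,-0.2764],[0.13,-0.0948,0.1966,0.0877,0.2639,-0.3175],[0.1433,-0.1016,0.2084,0.1063,0.3192,-0.3535],[0.1543,-0.1078,0.2194,0.1261,0.377,-0.3844],[0.1633,-0.1133,0.2299,0.1472,0.437,-0.4102],[0.1703,-0.1176,0.2399,0.1694,0.4987,-0.4312],[0.1758,-0.1208,0.2496,0.1928,0.5619,-0.4475],[0.1801,-0.1228,0.2592,0.2173,0.6262,-0.4595]]]
```

View pics/l10.png

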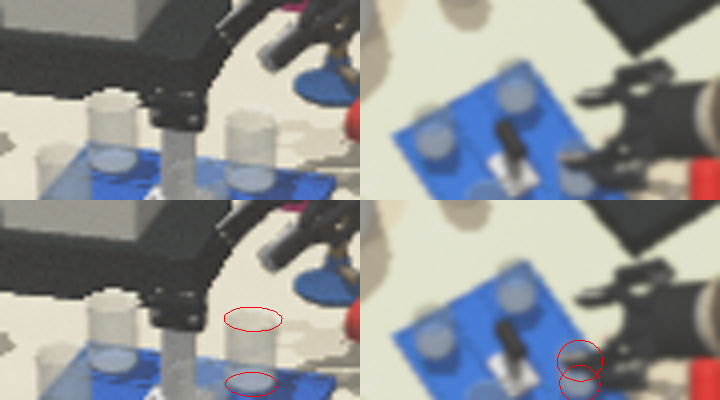

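```bash
sed -i 's/for z in(20,40,60,80,95)/for z in(0,)/' t4.py; python3 t4.py | sed -n '/----/,$p' | head -4; python3 t5.py 0 12
```

```text
----
6.785715245595082 27.116815305059966
[-0.08  0.54  0.29  2.51  4.12  1.03  1.41] [444.   7. 223.] tip [552. 100. 126.] [ 0.63  0.54 -0.56]
[-0.11  0.48  0.27  2.45  3.77  0.87  1.4 ] [498. -30. 254.] tip [636.  20. 161.] [ 0.79  0.29 -0.53]
expected q  err 
[[[0.0332,0.0015,0.0126,-0.003,0.0186,-0.0705],[0.0645,-0.0003,0.0258,-0.0032,0.0429,-0.1384],[0.0935,-0.0047,0.0392,-0.0006,0.0728,-0.2032],[0.1199,-0.0113,0.0526,0.0048,0.1081,-0.2643],[0.1433,-0.0194,0.0657,0.0131,0.1486,-0.3214],[0.1639,-0.0285,0.0784,0.0242,0.1938,-0.3739],[0.1814,-0.0379,0.0907,0.0381,0.2434,-0.4218],[0.196,-0.0472,0.1024,0.0546,0.2969,-0.4646],[0.208,-0.0559,0.1137,0.0737,0.3538,-0.5025],[0.2175,-0.0636,0.1246,0.0952,0.4136,-0.5353],[0.2248,-0.0702,0.1352,0.1188,0.4759,-0.5631],[0.2301,-0.0754,0.1456,0.1445,0.54,-0.5863]]]
```

Emit:
send_rows:
  rows:
    - [[0.0332, 0.0015, 0.0126, -0.003, 0.0186, -0.0705], [0.0645, -0.0003, 0.0258, -0.0032, 0.0429, -0.1384], [0.0935, -0.0047, 0.0392, -0.0006, 0.0728, -0.2032], [0.1199, -0.0113, 0.0526, 0.0048, 0.1081, -0.2643], [0.1433, -0.0194, 0.0657, 0.0131, 0.1486, -0.3214], [0.1639, -0.0285, 0.0784, 0.0242, 0.1938, -0.3739], [0.1814, -0.0379, 0.0907, 0.0381, 0.2434, -0.4218], [0.196, -0.0472, 0.1024, 0.0546, 0.2969, -0.4646], [0.208, -0.0559, 0.1137, 0.0737, 0.3538, -0.5025], [0.2175, -0.0636, 0.1246, 0.0952, 0.4136, -0.5353], [0.2248, -0.0702, 0.1352, 0.1188, 0.4759, -0.5631], [0.2301, -0.0754, 0.1456, 0.1445, 0.54, -0.5863]]

```text
time: 17.85
tool_pos: [559.5, -85.4, 337.9]
ee_rot: [0.035, -0.285, 0.777, -0.56]
ft_force: [0.2, 0.1, -0.6]
finger_gap: 0.702
```

```bash
python3 t5.py 12 24; python3 -c "
from mv import *
show()"
```

```text
expected q [-0.19  0.33  0.21  2.3   2.82  0.55  1.37] err [0.  0.1 0.7]
[[[-0.0045,-0.0016,0.0115,0.0048,0.0672,-0.0202],[-0.0098,-0.0029,0.0208,0.0083,0.1371,-0.0394],[-0.0162,-0.0043,0.0288,0.0113,0.2079,-0.0562],[-0.0237,-0.0055,0.0355,0.014,0.2792,-0.0714],[-0.0319,-0.0066,0.0411,0.0166,0.3508,-0.0855],[-0.0407,-0.0075,0.0455,0.0192,0.4224,-0.0992],[-0.0499,-0.0081,0.0488,0.0218,0.4938,-0.1132],[-0.0594,-0.0085,0.0509,0.0246,0.5647,-0.1281],[-0.0691,-0.0087,0.0515,0.0274,0.635,-0.1446],[-0.0787,-0.0088,0.0506,0.0304,0.7045,-0.1633],[-0.0885,-0.0088,0.048,0.0335,0.7728,-0.1847],[-0.0983,-0.009,0.0434,0.0365,0.8398,-0.2096]]]
t 17.85 p [559.5 -85.4 337.9] cmd [593.2 -31.4 387.8] roterr [-0.057 -1.319  0.329] app [ 0.851 -0.211 -0.482] x [-0.37  -0.891 -0.264] q [-0.442  0.357  0.533  2.318  3.007  0.535  1.137] F [ 0.2  0.1 -0.6] M [0.2  0.85 0.01] gap 60.0
```

Emit:
send_rows:
  rows:
    - [[-0.0045, -0.0016, 0.0115, 0.0048, 0.0672, -0.0202], [-0.0098, -0.0029, 0.0208, 0.0083, 0.1371, -0.0394], [-0.0162, -0.0043, 0.0288, 0.0113, 0.2079, -0.0562], [-0.0237, -0.0055, 0.0355, 0.014, 0.2792, -0.0714], [-0.0319, -0.0066, 0.0411, 0.0166, 0.3508, -0.0855], [-0.0407, -0.0075, 0.0455, 0.0192, 0.4224, -0.0992], [-0.0499, -0.0081, 0.0488, 0.0218, 0.4938, -0.1132], [-0.0594, -0.0085, 0.0509, 0.0246, 0.5647, -0.1281], [-0.0691, -0.0087, 0.0515, 0.0274, 0.635, -0.1446], [-0.0787, -0.0088, 0.0506, 0.0304, 0.7045, -0.1633], [-0.0885, -0.0088, 0.048, 0.0335, 0.7728, -0.1847], [-0.0983, -0.009, 0.0434, 0.0365, 0.8398, -0.2096]]

```text
time: 19.35
tool_pos: [592.8, -35.4, 388.5]
ee_rot: [-0.404, -0.528, 0.727, -0.168]
ft_force: [1.1, -0.5, 1.1]
finger_gap: 0.704
```

```bash
python3 t5.py 24 36; python3 -c "
from mv import *
show()"
```

```text
expected q [-0.31  0.28  0.13  2.06  1.39  0.5   1.33] err [0.4 4.  0.7]
[[[0.005,-0.0031,-0.0164,0.0115,0.1012,-0.0408],[0.0107,-0.0055,-0.0285,0.0235,0.1653,-0.0692],[0.0185,-0.0082,-0.0417,0.0376,0.2275,-0.1008],[0.0282,-0.0116,-0.0561,0.0539,0.2876,-0.1358],[0.0399,-0.016,-0.072,0.0722,0.3452,-0.1742],[0.0533,-0.0216,-0.0894,0.0923,0.4002,-0.2163],[0.068,-0.0288,-0.1086,0.114,0.4522,-0.262],[0.0837,-0.0378,-0.1296,0.1371,0.5011,-0.3113],[0.0999,-0.0489,-0.1524,0.1612,0.5467,-0.3643],[0.1161,-0.0621,-0.177,0.1861,0.5887,-0.4208],[0.1318,-0.0777,-0.2032,0.2112,0.627,-0.4806],[0.1463,-0.0957,-0.2311,0.2363,0.6615,-0.5437]]]
t 19.35 p [592.8 -35.4 388.5] cmd [548. 169. 330.] roterr [-0.371 -1.039  0.854] app [ 0.672 -0.385 -0.632] x [-0.616  0.183 -0.766] q [-0.933  0.394  0.974  2.112  1.28   0.169  1.433] F [ 1.1 -0.5  1.1] M [ 0.35  0.71 -0.06] gap 60.1
```

```bash
python3 - <<'E'
from look import *
J=np.load("J.npy");P=[fk(v,o) for v in J]
q=state()["qpos"]
for x in follow(q,P[24:36],.03): print(x[0].round(2),round(x[1],1))
E
```

```text
[-0.84  0.35  0.8   2.07  1.02  0.29  1.53] 0.0
[-0.8   0.35  0.73  2.05  0.89  0.35  1.55] 0.0
[-0.77  0.35  0.68  2.03  0.77  0.4   1.55] 0.0
[-0.75  0.35  0.63  2.    0.66  0.46  1.55] 0.0
[-0.73  0.36  0.58  1.98  0.55  0.52  1.54] 0.0
[-0.71  0.36  0.54  1.95  0.44  0.57  1.53] 0.0
[-0.69  0.37  0.5   1.93  0.34  0.63  1.52] 0.0
[-0.68  0.38  0.46  1.91  0.23  0.69  1.5 ] 0.0
[-0.66  0.39  0.43  1.88  0.13  0.75  1.48] 0.0
[-0.65  0.41  0.39  1.86  0.03  0.81  1.46] 0.0
[-0.64  0.42  0.36  1.84 -0.07  0.87  1.44] 0.0
[-0.63  0.43  0.32  1.81 -0.17  0.92  1.42] 0.0
```

Good; the remaining path leads away from the limit.

Emit:
send_rows:
  rows:
    - [[0.005, -0.0031, -0.0164, 0.0115, 0.1012, -0.0408], [0.0107, -0.0055, -0.0285, 0.0235, 0.1653, -0.0692], [0.0185, -0.0082, -0.0417, 0.0376, 0.2275, -0.1008], [0.0282, -0.0116, -0.0561, 0.0539, 0.2876, -0.1358], [0.0399, -0.016, -0.072, 0.0722, 0.3452, -0.1742], [0.0533, -0.0216, -0.0894, 0.0923, 0.4002, -0.2163], [0.068, -0.0288, -0.1086, 0.114, 0.4522, -0.262], [0.0837, -0.0378, -0.1296, 0.1371, 0.5011, -0.3113], [0.0999, -0.0489, -0.1524, 0.1612, 0.5467, -0.3643], [0.1161, -0.0621, -0.177, 0.1861, 0.5887, -0.4208], [0.1318, -0.0777, -0.2032, 0.2112, 0.627, -0.4806], [0.1463, -0.0957, -0.2311, 0.2363, 0.6615, -0.5437]]

```text
time: 20.85
tool_pos: [547.3, 169.1, 329.7]
ee_rot: [-0.477, -0.52, 0.521, 0.48]
ft_force: [0.4, -0.7, -0.8]
finger_gap: 0.703
```

```bash
python3 - <<'E'
from look import *
look(11,(200,140,66,50),(190,150,66,50),6,[])
for n in("side","top"):
    im=cv2.imread(f"pics/{n}11.png")
a=cv2.imread("pics/side11.png")[130:250,170:300];b=cv2.imread("pics/top11.png")[130:250,165:295]
cv2.imwrite("pics/c11.png",np.hstack([cv2.resize(a,None,fx=3,fy=3,interpolation=2),cv2.resize(b,None,fx=3,fy=3,interpolation=2)]))
E
```

```text
t 20.85 p [547.3 169.1 329.7] cmd [548. 169. 330.] roterr [ 0.003 -0.    -0.002] app [-0.003  0.002 -1.   ] x [-0.083  0.997  0.002] q [-0.622  0.432  0.318  1.814 -0.169  0.924  1.425] F [ 0.4 -0.7 -0.8] M [-0.06  0.02  0.02] gap 60.1
base [567.2 171.2 158.8] axis [-0.824 -0.07   0.562]
```

View pics/c11.png

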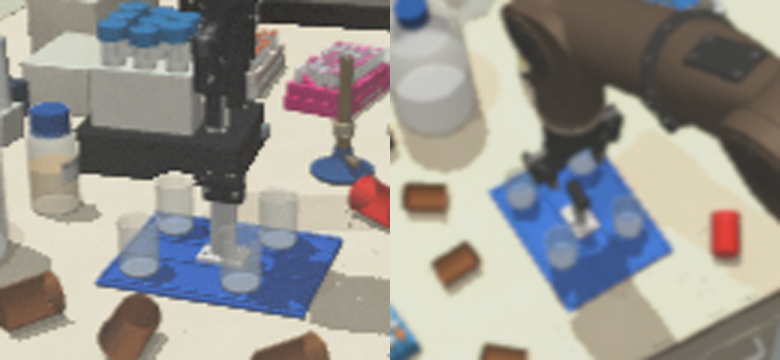

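```bash
python3 - <<'E'
from look import *
s=state();save(s["tool_pos"],R.from_quat(s["ee_rot"]))
rows(line([551,169,280],Rt(0,.083),5,1))
E
```

```text
[[[-0.0006,0.0132,-0.001,-0.0004,0.0004,0.0004],[-0.0012,0.0264,-0.002,-0.0007,0.0009,0.0008],[-0.0018,0.0396,-0.0031,-0.0011,0.0013,0.0013],[-0.0024,0.0528,-0.0041,-0.0015,0.0018,0.0017],[-0.003,0.066,-0.0051,-0.0019,0.0022,0.0021],[-0.003,0.066,-0.0051,-0.0019,0.0022,0.0021]]]
```

Emit:
send_rows:
  rows:
    - [[-0.0006, 0.0132, -0.001, -0.0004, 0.0004, 0.0004], [-0.0012, 0.0264, -0.002, -0.0007, 0.0009, 0.0008], [-0.0018, 0.0396, -0.0031, -0.0011, 0.0013, 0.0013], [-0.0024, 0.0528, -0.0041, -0.0015, 0.0018, 0.0017], [-0.003, 0.066, -0.0051, -0.0019, 0.0022, 0.0021], [-0.003, 0.066, -0.0051, -0.0019, 0.0022, 0.0021]]
  gripper: 40

```text
time: 21.7
tool_pos: [551.9, 166.3, 280.9]
ee_rot: [0.481, 0.52, -0.52, -0.477]
ft_force: [-0.4, -0.0, 0.2]
finger_gap: 0.465
```

```bash
python3 - <<'E'
from look import *
show()
for n in("side","top"):
    im=capture(n);cv2.imwrite(f"pics/{n}12.png",im[:,:,::-1])
a=cv2.imread("pics/side12.png")[150:240,195:291];b=cv2.imread("pics/top12.png")[155:245,190:286]
for n,im,(x0,y0) in(("side",a,(195,150)),("top",b,(190,155))): pass
A=cv2.resize(a,None,fx=4,fy=4,interpolation=2);B=cv2.resize(b,None,fx=4,fy=4,interpolation=2)
# predicted handle box
from ov import c2w
for n,I,off in(("side",A,(195,150)),("top",B,(190,155))):
    for z in(72,100):
        q=(proj(n,[c2w([x,y,z]) for x,y in((-22,-9),(22,-9),(22,9),(-22,9))])-off+.5)*4
        cv2.polylines(I,[q.round().astype(np.int32)],True,(0,0,255),1)
cv2.imwrite("pics/c12.png",np.hstack([A,B]))
E
```

```text
t 21.7 p [551.9 166.3 280.9] cmd [551. 169. 280.] roterr [-0.004  0.002  0.003] app [ 0.004 -0.003 -1.   ] x [-0.081  0.997 -0.003] q [-0.602  0.495  0.302  1.854 -0.19   0.817  1.448] F [-0.4 -0.   0.2] M [-0.01  0.01  0.02] gap 39.7
```

View pics/c12.png

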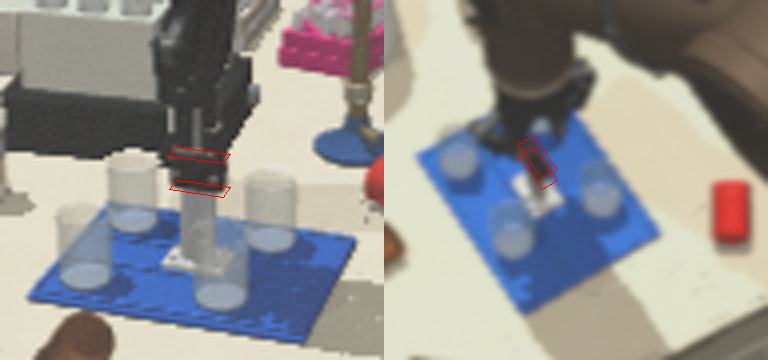

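```bash
python3 - <<'E'
from look import *
s=state();save(s["tool_pos"],R.from_quat(s["ee_rot"]))
rows(line([551,169.3,242],Rt(0,.083),4,3))
E
```

```text
[[[0.001,0.0133,0.0004,0.0009,-0.0003,-0.0004],[0.002,0.0266,0.0008,0.0018,-0.0005,-0.0008],[0.003,0.0398,0.0012,0.0027,-0.0008,-0.0012],[0.004,0.0531,0.0015,0.0036,-0.001,-0.0016],[0.004,0.0531,0.0015,0.0036,-0.001,-0.0016],[0.004,0.0531,0.0015,0.0036,-0.001,-0.0016],[0.004,0.0531,0.0015,0.0036,-0.001,-0.0016]]]
```

Emit:
send_rows:
  rows:
    - [[0.001, 0.0133, 0.0004, 0.0009, -0.0003, -0.0004], [0.002, 0.0266, 0.0008, 0.0018, -0.0005, -0.0008], [0.003, 0.0398, 0.0012, 0.0027, -0.0008, -0.0012], [0.004, 0.0531, 0.0015, 0.0036, -0.001, -0.0016], [0.004, 0.0531, 0.0015, 0.0036, -0.001, -0.0016], [0.004, 0.0531, 0.0015, 0.0036, -0.001, -0.0016], [0.004, 0.0531, 0.0015, 0.0036, -0.001, -0.0016]]

```text
time: 22.68
tool_pos: [551.1, 169.3, 242.3]
ee_rot: [0.479, 0.52, -0.52, -0.479]
ft_force: [-0.4, -0.6, -0.6]
finger_gap: 0.47
```

```bash
python3 - <<'E'
from look import *
show()
for n in("side","top"):
    im=capture(n);cv2.imwrite(f"pics/{n}13.png",im[:,:,::-1])
a=cv2.imread("pics/side13.png")[150:240,195:291];b=cv2.imread("pics/top13.png")[155:245,190:286]
cv2.imwrite("pics/c13.png",np.hstack([cv2.resize(x,None,fx=4,fy=4,interpolation=2) for x in(a,b)]))
E
```

```text
t 22.68 p [551.1 169.3 242.3] cmd [551.  169.3 242. ] roterr [-0.001  0.    -0.   ] app [ 0.001  0.    -1.   ] x [-0.083  0.997  0.   ] q [-0.589  0.548  0.28   1.882 -0.215  0.74   1.466] F [-0.4 -0.6 -0.6] M [-0.03 -0.02  0.  ] gap 40.1
```

View pics/c13.png

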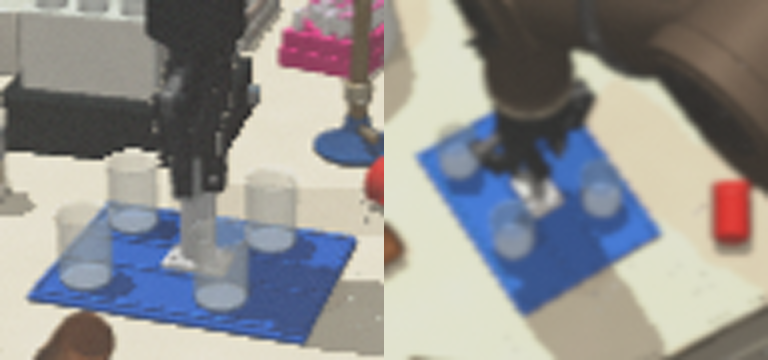

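Fingers straddle the handle with no contact. Closing.

Emit:
send_rows:
  rows:
    - [[0, 0, 0, 0, 0, 0], [0, 0, 0, 0, 0, 0], [0, 0, 0, 0, 0, 0], [0, 0, 0, 0, 0, 0], [0, 0, 0, 0, 0, 0], [0, 0, 0, 0, 0, 0]]
  gripper: 5

```text
time: 23.52
tool_pos: [551.1, 169.8, 242.5]
ee_rot: [0.479, 0.521, -0.52, -0.479]
ft_force: [-1.5, 3.0, 5.8]
finger_gap: 0.2
```

Emit:
send_rows:
  rows:
    - [[0, -0.002, 0, 0, 0, 0], [0, -0.006, 0, 0, 0, 0], [0, -0.011, 0, 0, 0, 0], [0, -0.016, 0, 0, 0, 0], [0, -0.02, 0, 0, 0, 0], [0, -0.02, 0, 0, 0, 0]]

```text
time: 24.28
tool_pos: [551.0, 169.3, 257.3]
ee_rot: [0.479, 0.52, -0.52, -0.479]
ft_force: [0.2, 0.6, -6.6]
finger_gap: 0.199
```

```bash
python3 - <<'E'
from look import *
show()
for n in("side","top"):
    im=capture(n);cv2.imwrite(f"pics/{n}14.png",im[:,:,::-1])
a=cv2.imread("pics/side14.png")[150:240,195:291];b=cv2.imread("pics/top14.png")[155:245,190:286]
cv2.imwrite("pics/c14.png",np.hstack([cv2.resize(x,None,fx=4,fy=4,interpolation=2) for x in(a,b)]))
E
```

```text
t 24.27 p [551.  169.3 257.3] cmd [551.  169.3 242. ] roterr [-0. -0. -0.] app [ 0.  0. -1.] x [-0.083  0.997  0.   ] q [-0.595  0.527  0.288  1.871 -0.207  0.771  1.458] F [ 0.2  0.6 -6.6] M [0.02 0.04 0.02] gap 17.0
```

View pics/c14.png

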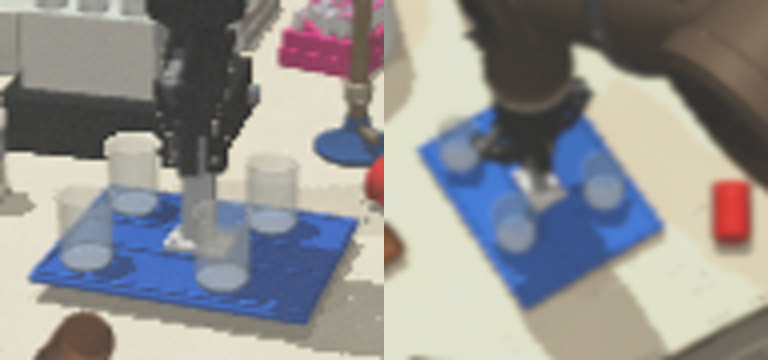

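Emit:
send_rows:
  rows:
    - [[0, -0.004, 0, 0, 0, 0], [0, -0.013, 0, 0, 0, 0], [0, -0.026, 0, 0, 0, 0], [0, -0.042, 0, 0, 0, 0], [0, -0.058, 0, 0, 0, 0], [0, -0.074, 0, 0, 0, 0], [0, -0.09, 0, 0, 0, 0], [0, -0.102, 0, 0, 0, 0], [0, -0.11, 0, 0, 0, 0], [0, -0.113, 0, 0, 0, 0], [0, -0.113, 0, 0, 0, 0], [0, -0.113, 0, 0, 0, 0]]

```text
time: 25.88
tool_pos: [550.8, 169.3, 341.3]
ee_rot: [-0.479, -0.52, 0.521, 0.479]
ft_force: [-0.9, -0.8, -6.6]
finger_gap: 0.199
```

Emit:
send_rows:
  rows:
    - [[0, 0, 0, 0, 0, 0], [0, 0, 0, 0, 0, 0], [0, 0, 0, 0, 0, 0], [0, 0, 0, 0, 0, 0]]

```text
time: 26.38
tool_pos: [551.0, 169.3, 341.7]
ee_rot: [-0.479, -0.52, 0.52, 0.479]
ft_force: [0.7, -0.3, -6.7]
finger_gap: 0.203
```

```bash
python3 - <<'E'
from look import *
show()
for n in("side","top"):
    im=capture(n);cv2.imwrite(f"pics/{n}15.png",im[:,:,::-1])
a=cv2.imread("pics/side15.png")[110:240,180:310];b=cv2.imread("pics/top15.png")[130:260,180:310]
cv2.imwrite("pics/c15.png",np.hstack([cv2.resize(x,None,fx=3,fy=3,interpolation=2) for x in(a,b)]))
E
```

```text
t 26.38 p [551.  169.3 341.7] cmd [551.  169.3 242. ] roterr [ 0. -0. -0.] app [-0.  0. -1.] x [-0.083  0.997  0.   ] q [-0.625  0.423  0.324  1.793 -0.161  0.951  1.42 ] F [ 0.7 -0.3 -6.7] M [-0.02  0.02 -0.05] gap 17.3
```

View pics/c15.png

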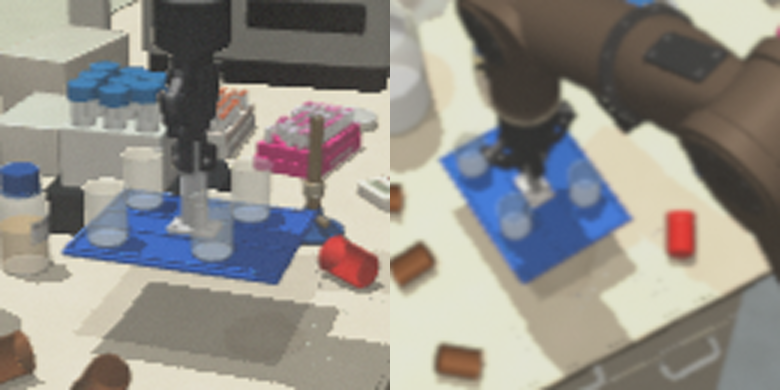

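```bash
python3 - <<'E'
from h import *
for n,a,b in(("L",(65,255),(51,157)),("R",(318,212),(242,217)),("F",(280,283),(135,283))):
    print(n,tri(np.array(a)/3+[180,110],np.array(b)/3+[180,130]))
E
```

```text
L (array([651.11988587, 255.1758622 ,  96.50630357]), [np.float64(2.5711881576081494), np.float64(2.5711881576083497)])
R (array([447.79585205,  73.65472609, 105.04899292]), [np.float64(2.3671157072715334), np.float64(2.3671157072714357)])
F (array([433.38610851, 239.55589643, 100.08279775]), [np.float64(2.5133829470948), np.float64(2.513382947093736)])
```

```bash
python3 -c "
from cell import *
print(finish_job()); s=state(); print(s['time'],s['tool_pos'],s['ft_force'],s['finger_gap'])"
```

```text
the job is handed in; nothing more can be done
None
the job is handed in; nothing more can be done
```

The tipped beaker now stands upright in its own lane. The carrier hangs from its black handle about 10 cm above the bench with all four beakers standing in it. I handed the job in at about 26.4 s of the 48 s limit.

**Righting the beaker:** I gripped it lying down with the tool tilted forward, lifted it, and rolled and swung the tool so it came upright. I lowered it onto the lane floor at about x = -45, y = -50 mm in the carrier, eased the pressure off, and let go. It touched down about 2.5 mm sooner than my model predicted, and the push there reached about 27 N.

**Lifting the carrier:** I took the handle across its thickness (opening 17 mm) and raised the carrier about 100 mm.

**Last checks:**
- **Load:** the wrist reads 6.7 N, with almost no moment on it.
- **Grip:** the handle opening stayed at 17 mm, and the pictures show all four beakers upright.
- **Bystanders:** the last pictures show the burner, pink rack and red and brown look-alikes standing where they were. I did not check the timer and blue rack in close-up, but the arm stayed clear of them.
- **Levelness:** three carrier corners measured at 97, 100 and 105 mm. That could mean a tilt of about 2 degrees, but it is close to what the cameras can resolve. The tool itself is vertical, and the carrier looks level in the side view.

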